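Tools back into their foam inserts

TASK

Put the four joiner's tools that lie on the bench - tape measure, small wooden plane, cork sanding block and dark bristle brush - back into the foam tool-case inserts, each into the cut-out shaped for it, sitting flat on the blue bottom of the cut-out. The tape measure goes in with its pulled-out hook in the corner notch; the others may go in either way round. Leave the black spring clamp and the red pencil where they lie.

Things in the scene. Friction and masses are not known exactly. Their poses are not given: they have to be found in the camera images.
- tape_measure: Yellow and black tape measure lying flat. Origin on its underside; z up. Body x -40..40, y -22..42 mm, 35 mm high; pinch it across y (64 mm), grasp centred at x = +5, y = +10 mm. The pulled-out blade with its hook stands out at x = -37..-29 mm, down to y = -43 mm. 0.2 kg.
- small_plane: Small brown wooden plane standing on its sole, 44 (x) x 76 (y) mm; body 36 mm high, wedge and iron rise to 61 mm in the middle. Origin: centre of the underside; z up. Pinch it across x (44 mm). 0.18 kg.
- sanding_block: Brown cork sanding block lying flat, 62 (x) x 100 (y) x 32 (z) mm. Origin: centre of the underside; z up. Pinch it across x (62 mm). 0.07 kg.
- dark_brush: Small stiff brush, dark bristles up on a wooden back, 24 (x) x 45 (y) x 40 (z) mm. Origin: centre of the underside; z up. Pinch it across x (24 mm); it is stiff all the way up to 36 mm. 0.06 kg.
- insert_tape: Foam insert for the tape measure, fixed: dark grey over a blue base, 110 (x) x 118 (y) x 30 mm. Origin: centre of underside. Cut-out, 16 mm deep (blue bottom 14 mm above the bench), in the tape's outline plus 6 mm: x -46..46, y -28..48 mm, and a notch x -46..-20 down to y = -50 mm for the hook. The tape sits right with its origin straight above this origin and the same yaw.
- insert_plane: Foam insert for the small plane, fixed: dark grey over a blue base, 92 (x) x 110 (y) x 30 mm. Origin: centre of underside. Rectangular cut-out 56 (x) x 88 (y) mm centred on the origin, with a small round thumb relief in the middle of both long sides, 16 mm deep: blue bottom 14 mm above the bench. The plane's axes go parallel to the insert's, either way round.
- insert_block: Foam insert for the sanding block, fixed: dark grey over a blue base, 92 (x) x 124 (y) x 30 mm. Origin: centre of underside. Plain rectangular cut-out 74 (x) x 112 (y) mm centred on the origin, 14 mm deep: blue bottom 16 mm above the bench. The block's axes go parallel to the insert's, either way round.
- insert_brush: Foam insert for the dark brush, fixed: dark grey over a blue base, 88 (x) x 88 (y) x 30 mm. Origin: centre of underside. Small rectangular cut-out 36 (x) x 58 (y) mm centred on the origin, with a round thumb relief in the middle of both long sides, 12 mm deep: blue bottom 18 mm above the bench. The brush's axes go parallel to the insert's, either way round.
- spring_clamp: Bystander: black spring clamp lying flat to the right of the work, 128 x 55 x 23 mm, origin at the centre of its underside. To be left alone.
- pencil: Bystander: red carpenter's pencil lying across between the inserts and the tools, 163 x 8 x 7 mm, origin at the centre of its underside. To be left alone.
Things that resemble listed ones, but are neither listed nor needed, are in the scene too. There is more than one size of the dark_brush; the one meant has the size given above.

How it is judged:
At the end, for the whole second after the job is handed in: Each of the four tools is in the cut-out of its own insert: its origin within 12 mm of straight above the insert's origin and within 4 mm of the height of the blue bottom, upright within 0.1 rad, parallel to the insert within 0.25 rad (the tape measure with its hook in the notch), and at rest (horizontal distance between tape_measure and insert_tape below 0.012 m and z of tape_measure in the frame of insert_tape between 0.01 and 0.018 m and angle between each of tape_measure, small_plane, sanding_block, dark_brush's own z axis and vertical below 0.1 rad and angle between the x axis of tape_measure and the x axis of insert_tape, either way round below 0.25 rad and linear speed of each of tape_measure, small_plane, sanding_block, dark_brush below 0.02 m/s and angular speed of each of tape_measure, small_plane, sanding_block, dark_brush below 0.2 rad/s and horizontal distance between small_plane and insert_plane below 0.012 m and z of small_plane in the frame of insert_plane between 0.01 and 0.018 m and angle between the x axis of small_plane and the x axis of insert_plane, either way round below 0.25 rad and horizontal distance between sanding_block and insert_block below 0.012 m and z of sanding_block in the frame of insert_block between 0.012 and 0.02 m and angle between the x axis of sanding_block and the x axis of insert_block, either way round below 0.25 rad and horizontal distance between dark_brush and insert_brush below 0.012 m and z of dark_brush in the frame of insert_brush between 0.014 and 0.022 m and angle between the x axis of dark_brush and the x axis of insert_brush, either way round below 0.25 rad); the robot touches nothing.
It fails at once if the spring clamp is pushed more than 30 mm (distance of spring_clamp from where it was at the start of the episode above 0.03 m).
It fails at once if the pencil is pushed more than 30 mm (distance of pencil from where it was at the start of the episode above 0.03 m).
It also fails if it takes over 104 s, if anything falls off the work surface, if the arm or the gripper's body presses on something with over 40 N, if the wrist force passes 120 N, or if a joint passes its speed limit or range.

ROBOT

A 6-joint arm with a two-finger parallel gripper is mounted at the origin on a cart in front of the work surface, level with it; the furniture and walls round the work are solid. World frame = base frame: x ahead of the robot, y to its left, z up, the work surface at z = 0. Lengths are in m, angles in rad, forces in N, time in s.
With the tool pointing down it reaches from about 0.35 to 0.975 m from the base axis. Payload 4.9 kg.
Tool frame: the origin (TCP) lies at the very end of the fingers, on their centre line; the grasp point (between the pads) lies 19 mm behind it; z points along the fingers, y is the direction in which the jaws open and shut (so a half turn about z gives the same grasp; the last joint's range is limited). The gripper opens to 85 mm and grips with 20 to 120 N. Pads are 22 mm wide; open, the fingers measure 114 mm over their backs; the gripper's body (76 mm by 85 mm) begins 54 mm behind the grasp point. The pads swing forward as they close: fully open they stand 13 mm farther back than shut.
Start: joints at [-1.39, 0.053, 1.613, -0, 1.476, -0.119], TCP at [0.185, -0.597, 0.231] pointing down, gripper open.
Joint ranges: [-3.01, 3.01], [-1.01, 2.22], [0.06, 2.58], [-1.02, 4.17], [0.09, 2.62], [-3.14, 3.14]. Speed limits (rad/s): [2.57, 2.57, 3.14, 3.14, 3.14, 3.14].

INTERFACE

Orientations are given as a rotation vector (axis times angle).
In Python, from station import ctrl gives the robot as it stands.
- The arm moves only by the tool step_arm, never from a script. Its argument "moves" is a list of rows, each a list of 5 numbers: the opening, from 0 (shut) to 1 (fully open), then the shift along the world's x, y, z in m, then the turn about the world's z in degrees. A call has 1 to 20 rows; each row shifts and turns the pose as measured when the row begins; what a row does not reach is not made up. A row lasts 1/8 s, in which the tool goes at most 62.5 mm and 10.7 degrees, less where a joint would pass 70% of its speed; a pose out of reach is approached as far as the arm can. A call is refused whole if a number of a shift passes 0.0625 or a number of a turn 10.7, either way. A call with a gripper value outside its range is refused whole. The fingers move at their own pace and stop on an object; "newtons" is the grip in N (left out, the last holds). Time passes only in rows, so rows that do not move let the fingers close. It gives the time, the measured TCP pose, the force and the opening at its end, in the units of the state.
- ctrl.get_obs(): the state, without advancing time (a new reading comes with each control period).
- ctrl.get_image(name): name is "scene" or "side" or "wrist"; returns a dict with "color" (384x512x3 uint8, red, green, blue), "camera_matrix" (3x3 intrinsics, pixels), "k1" (the pictures are not rectified: a ray, as slopes to the right and down, at radius r is drawn at 1 + k1 r^2 times it, then the intrinsics apply), "R" (3x3) and "t" (3): a world point X has camera coordinates R X + t; the wrist camera has in their place "T_tool_cam" (4x4, takes a point from camera to tool coordinates, whose origin is the TCP and whose axes are the flange's). Camera axes: x right, y down, z forward; pixel columns grow to the right and rows downward; lengths in m; the calibration is good to about 2 mm. A picture is of the moment at which its call begins: read the wrist's pose just before it. There is no depth.
- ctrl.finish_job(): hands the job in, once; it reports no verdict.
Trained networks look in a picture, given as the dict that the camera call returned (one of the last four; its "shot" number tells which), for a name from the list of things; names that differ only in an ending like _2 or _b are one class to them, and where a whole thing is asked for, a point or a joint stands for the part that bears it (a point fixed in the world has none). Each returns a list of dicts, best first, with "p" (0 to 1); they miss things now and then, are a little off and sometimes report something else, mostly with a low value. They report only what shows in the picture. A call takes as long as a camera call. They do not tell look-alikes from the thing itself.
- ctrl.spot_in(picture, query): "bbox" ([left, top, right, bottom] in pixels, round what is visible of it).
The state is a dict: "t": time; "q": joint angles; "dq": joint speeds; "effort": joint torques, N m; "tool_pos": TCP position; "tool_rot": TCP orientation; "contact_force": force on the tool from outside, world axes, zero at the start; "wrist_torque": the same for the moment, N m; "opening": finger opening in m.
Only numpy, scipy, OpenCV 4.12 (cv2) and the standard library are available. Lean on these libraries where they do the work, as an engineer would, in place of code of your own. Each camera call takes 0.05 s, during which the arm holds its last target.

## Working session

There is one attempt and no reset: what is moved stays moved. The work goes in short steps, Python scripts to look and compute and a tool call to move; the robot and the scene stay as the last step left them, time stands still between calls to the robot, and variables do not carry over. Pictures are saved under pics/ and viewed, and the job is handed in when it is done.

Besides the shell and the picture viewer there is one more tool, called after "Emit:" as name(argument=value, ...), one argument or row to a line, values as JSON. step_arm: Moves the arm, as the interface text tells. Its arguments: {"type":"object","properties":{"moves":{"type":"array","items":{"type":"array","items":{"type":"number"}}},"newtons":{"type":"number"}},"required":["moves"]}

```bash
mkdir -p pics; ls
cat > h.py <<'E'
from station import ctrl
import numpy as np, cv2, pickle
def save(im,name): cv2.imwrite('pics/'+name+'.png',cv2.cvtColor(im,cv2.COLOR_RGB2BGR))
E
python3 - <<'E'
from h import *
o=ctrl.get_obs();print(o)
for n in ['scene','side','wrist']:
    d=ctrl.get_image(n);pickle.dump((o,d),open(n+'0.pkl','wb'));save(d['color'],n+'0')
    print(n,d['camera_matrix'],d['k1'],d.get('R'),d.get('t'),d.get('T_tool_cam'))
    for q in ['tape_measure','small_plane','sanding_block','dark_brush','insert_tape','insert_plane','insert_block','insert_brush','spring_clamp','pencil']:
        print(q,[(np.round(r['bbox']).astype(int).tolist(),round(r['p'],2)) for r in ctrl.spot_in(d,q)])
print(ctrl.get_obs()['t'])
E
```

```text
pics
{'t': 0.0, 'q': array([-1.38999015e+00,  5.33277997e-02,  1.61432065e+00,  1.69180749e-05,
        1.47604618e+00, -1.18997640e-01]), 'dq': array([ 1.30363234e-05,  3.60198350e-04, -2.02101267e-04, -1.06846934e-03,
        2.18886244e-03,  4.34788081e-05]), 'effort': array([ 4.78802958e-04, -3.93679583e+01, -3.70177925e+01, -2.71463858e-05,
        7.07803789e-03, -9.23131438e-06]), 'tool_pos': array([ 0.18447223, -0.59647903,  0.23006515]), 'tool_rot': array([-3.10428445e+00, -4.68852677e-01,  7.55316107e-05]), 'contact_force': array([-0.92495086,  0.48241938, -0.67075938]), 'wrist_torque': array([-0.01749059,  0.02121741,  0.03962171]), 'opening': 0.08519965288175786}
scene [[407.84596729   0.         257.23915516]
 [  0.         407.84596729 195.7920305 ]
 [  0.           0.           1.        ]] 0.0361997910702967 [[-0.68546614 -0.72802256 -0.01092358]
 [-0.32386493  0.31830172 -0.89095203]
 [ 0.65211017 -0.60717969 -0.45396603]] [0.18167623 0.26024655 0.63343206] None
tape_measure [([127, 218, 174, 243], 0.84), ([170, 197, 214, 230], 0.63)]
small_plane [([212, 180, 228, 20
[... 941 characters left out ...]
00, 176, 254, 218], 0.83), ([262, 254, 315, 306], 0.38)]
spring_clamp [([261, 254, 317, 303], 0.78)]
pencil []
wrist [[311.74071243   0.         256.76862511]
 [  0.         311.74071243 193.08374795]
 [  0.           0.           1.        ]] -0.027093145322033673 None None [[-7.14372573e-04 -9.64682478e-01 -2.63414514e-01  6.60059308e-02]
 [ 9.99999716e-01 -7.52032733e-04  4.21405404e-05  1.31522661e-04]
 [-2.38748578e-04 -2.63414409e-01  9.64682742e-01 -1.43140264e-01]
 [ 0.00000000e+00  0.00000000e+00  0.00000000e+00  1.00000000e+00]]
tape_measure []
small_plane []
sanding_block []
dark_brush []
insert_tape []
insert_plane []
insert_block []
insert_brush []
spring_clamp []
pencil []
1.65
```

View images.

Run:
```python
import cv2
for n in ['scene0','side0']:
    im=cv2.imread(f'pics/{n}.png')
    c=im[150:310,90:350] if n=='scene0' else im[90:320,150:360]
    c=cv2.resize(c,None,fx=3 if n=='scene0' else 2.6,fy=3 if n=='scene0' else 2.6,interpolation=cv2.INTER_CUBIC);cv2.imwrite(f'pics/{n}_c.png',c)
```

```text
(no output)
```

View pics/scene0.png

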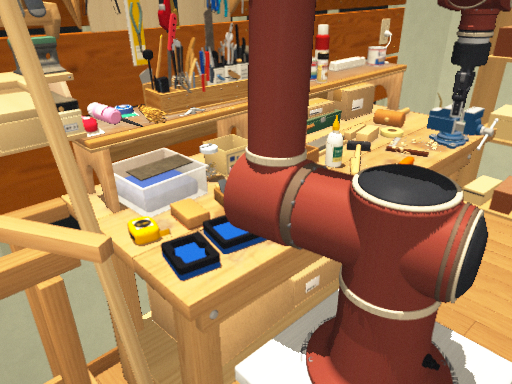

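View pics/side0.png

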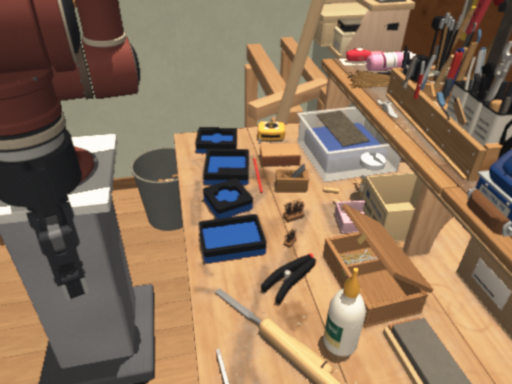

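```bash
sleep 1
```

```text
(no output)
```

View pics/scene0_c.png

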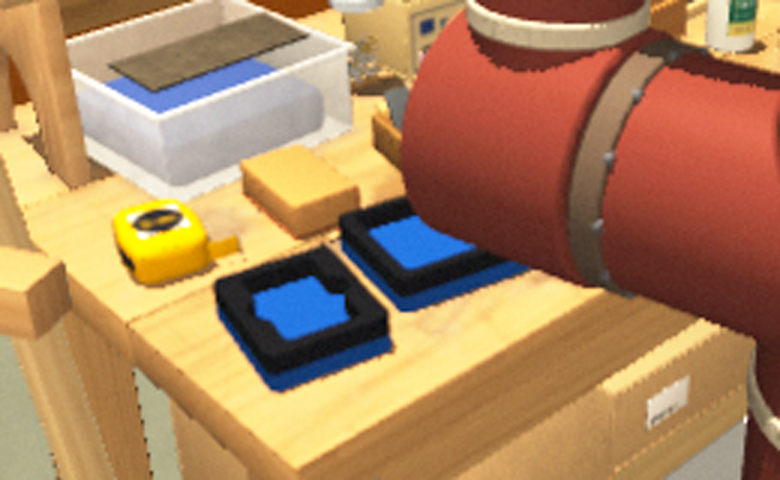

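View pics/side0_c.png

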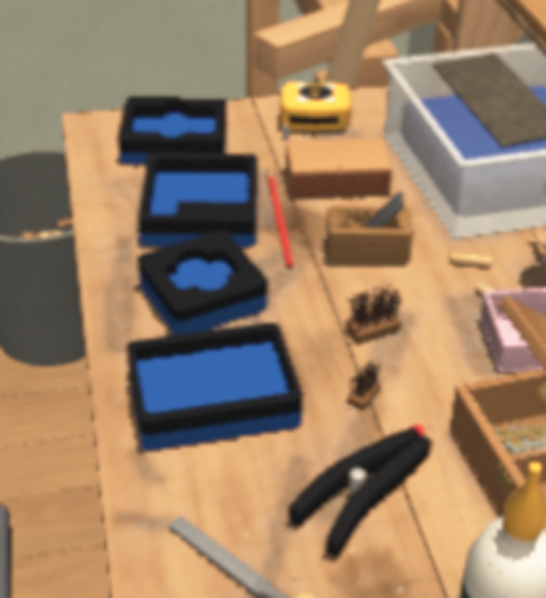

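View pics/wrist0.png

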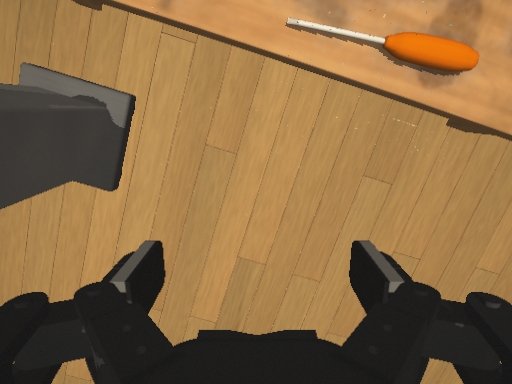

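```bash
cat >> h.py <<'E'
from scipy.spatial.transform import Rotation as Ro
def cam_pose(o,d):
    if 'T_tool_cam' in d and d['T_tool_cam'] is not None:
        T=np.eye(4);T[:3,:3]=Ro.from_rotvec(o['tool_rot']).as_matrix();T[:3,3]=o['tool_pos']
        W=T@np.array(d['T_tool_cam']);return W[:3,:3],W[:3,3]
    R=np.array(d['R']);return R.T,-R.T@np.array(d['t'])
def ray(d,uv):
    K=d['camera_matrix'];k=d['k1'];uv=np.atleast_2d(np.array(uv,float))
    p=np.stack([(uv[:,0]-K[0,2])/K[0,0],(uv[:,1]-K[1,2])/K[1,1]],1);x=p.copy()
    for _ in range(20): x=p/(1+k*(x**2).sum(1,keepdims=True))
    return np.c_[x,np.ones(len(x))]
def unproj(o,d,uv,z):
    Rw,c=cam_pose(o,d);r=ray(d,uv)@Rw.T
    s=(np.asarray(z)-c[2])/r[:,2];return c+r*s[:,None]
def proj(o,d,X):
    Rw,c=cam_pose(o,d);Y=(np.atleast_2d(X)-c)@Rw;p=Y[:,:2]/Y[:,2:];K=d['camera_matrix']
    p=p*(1+d['k1']*(p**2).sum(1,keepdims=True));return p*[K[0,0],K[1,1]]+[K[0,2],K[1,2]]
def yaw(o):
    x=Ro.from_rotvec(o['tool_rot']).as_matrix()[:,0];return np.degrees(np.arctan2(x[1],x[0]))
E
python3 - <<'E'
from h import *
o,d=pickle.load(open('side0.pkl','rb'))
P={'ip':(215,137,.03),'it':(226,164,.03),'ibr':(228,196,.03),'ibl':(231,236,.03),'tape':(271,133,.02),'block':(281,155,.02),'plane':(290,182,.015),'brushL':(293,217,0.),'brushS':(289,243,0),'clamp':(288,278,.01),'pencil1':(254,157,0),'pencil2':(261,192,0)}
for k,(u,v,z) in P.items(): print(k,unproj(o,d,[(u,v)],z)[0].round(3))
print(yaw(o)); Rw,c=cam_pose(o,d);
def s(a,b,z=0):
    p=unproj(o,d,[a,b],z);return np.linalg.norm(p[0]-p[1])
C=lambda x,y:(150+x/2.6,90+y/2.6)
print('brushL base edge',s(C(355,340),C(401,325)),s(C(345,318),C(358,342)),'S',s(C(362,406),C(380,386)),s(C(348,398),C(362,406)))
E
```

```text
ip [0.422 0.041 0.03 ]
it [ 0.431 -0.096  0.03 ]
ibr [ 0.416 -0.225  0.03 ]
ibl [ 0.403 -0.354  0.03 ]
tape [0.581 0.053 0.02 ]
block [ 0.58  -0.065  0.02 ]
plane [ 0.573 -0.179  0.015]
brushL [ 0.551 -0.288  0.   ]
brushS [ 0.521 -0.365  0.   ]
clamp [ 0.491 -0.464  0.01 ]
pencil1 [ 0.516 -0.031  0.   ]
pencil2 [ 0.501 -0.186  0.   ]
17.177384544903493
brushL base edge 0.04532290130460863 0.03250654483750281 S 0.027832730287225885 0.013655995718606349
```

Emit:
step_arm(
  moves=[
    [1,0.027,0.044,0.012,-1.7],
    [1,0.027,0.044,0.012,-1.7],
    [1,0.027,0.044,0.012,-1.7],
    [1,0.027,0.044,0.012,-1.7],
    [1,0.027,0.044,0.012,-1.7],
    [1,0.027,0.044,0.012,-1.7],
    [1,0.027,0.044,0.012,-1.7],
    [1,0.027,0.044,0.012,-1.7],
    [1,0.027,0.044,0.012,-1.7],
    [1,0.022,0.04,0.012,-1.7],
    [1,0,0,0,0],
  ],
)

```text
t: 3.02
tool_pos: [0.4548, -0.1463, 0.3558]
tool_rot: [3.14, -0.014, 0.011]
contact_force: [-1.2, 0.3, 0.1]
opening: 0.0854
```

Run:
```python
from h import *
o=ctrl.get_obs();d=ctrl.get_image('wrist');pickle.dump((o,d),open('w1.pkl','wb'));save(d['color'],'w1')
save(cv2.resize(d['color'][0:300],None,fx=1.5,fy=1.5,interpolation=cv2.INTER_CUBIC),'w1c')
print(o['tool_pos'],yaw(o))
for q in ['tape_measure','small_plane','sanding_block','dark_brush','insert_tape','insert_plane','insert_block','insert_brush']:
    print(q,[(np.round(r['bbox']).astype(int).tolist(),round(r['p'],2)) for r in ctrl.spot_in(d,q)])
```

```text
[ 0.45476382 -0.14633452  0.35581952] -0.5245350904498324
tape_measure [([82, 36, 145, 100], 0.79)]
small_plane [([257, 40, 299, 98], 0.72)]
sanding_block [([168, 31, 215, 108], 0.83)]
dark_brush [([338, 74, 360, 104], 0.97), ([389, 98, 408, 121], 0.67), ([256, 38, 298, 102], 0.52)]
insert_tape [([176, 127, 261, 210], 0.97)]
insert_plane [([97, 132, 171, 219], 0.9)]
insert_block [([346, 147, 417, 230], 0.6)]
insert_brush [([267, 146, 335, 214], 0.6)]
```

View pics/w1c.png

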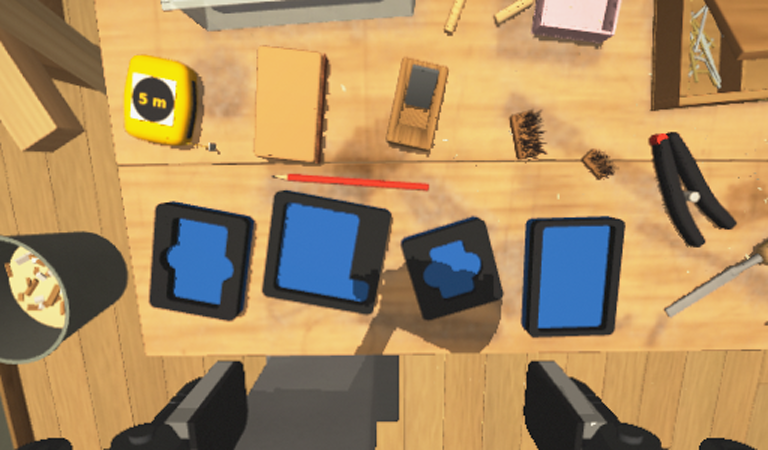

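Run:
```python
from h import *
o,d=pickle.load(open('w1.pkl','rb'));im=d['color']
def crop(x0,y0,x1,y1,f,n):
    c=cv2.resize(im[y0:y1,x0:x1],None,fx=f,fy=f,interpolation=cv2.INTER_CUBIC)
    for x in range((x0+9)//10*10,x1,10):
        cv2.line(c,(int((x-x0+.5)*f),0),(int((x-x0+.5)*f),6 if x%50 else 14),(255,0,255),1)
        if x%20==0: cv2.putText(c,str(x),(int((x-x0)*f)-8,20),0,.4,(255,0,255),1)
    for y in range((y0+9)//10*10,y1,10):
        cv2.line(c,(0,int((y-y0+.5)*f)),(6,int((y-y0+.5)*f)),(255,0,255),1)
        if y%20==0: cv2.putText(c,str(y),(8,int((y-y0+.5)*f)+4),0,.4,(255,0,255),1)
    save(c,n)
crop(70,22,230,118,5,'ca');crop(245,22,420,125,4.5,'cb');crop(90,120,265,225,4.5,'cc');crop(258,135,424,232,4.8,'cd')
```

```text
(no output)
```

View pics/ca.png

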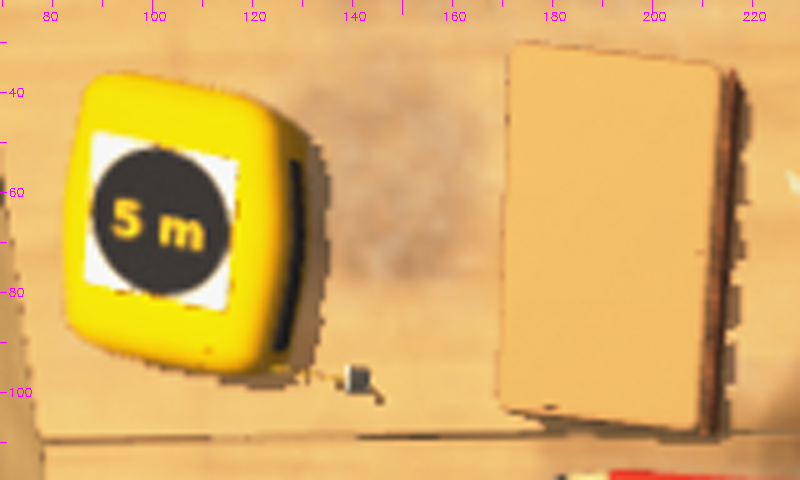

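View pics/cb.png

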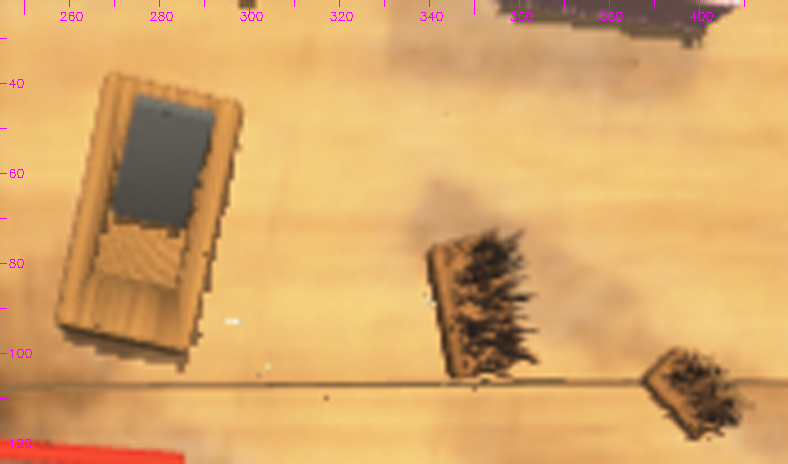

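View pics/cc.png

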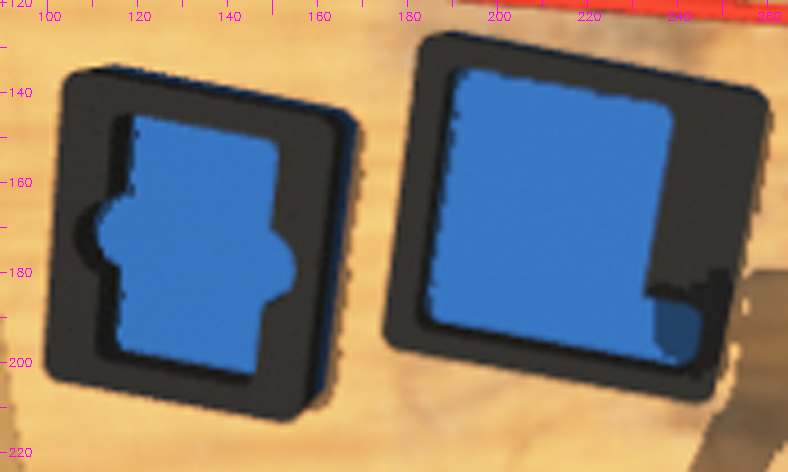

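View pics/cd.png

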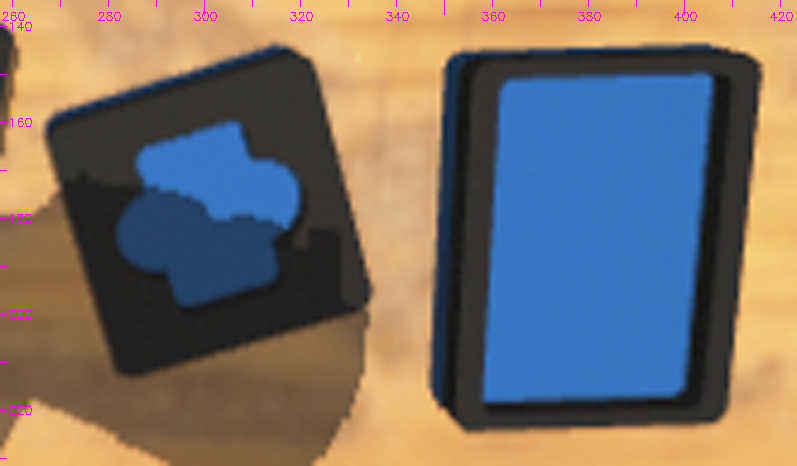

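```bash
cat > fit.py <<'E'
from h import *
from scipy.optimize import least_squares
def fit(o,d,pts,crop,x0):
    f,cx,cy=crop
    P=[];A=[];V=[]
    for X,Y,ax,v,z in pts:
        P.append(unproj(o,d,[((X+.5)/f-.5+cx,(Y+.5)/f-.5+cy)],z)[0,:2]);A.append('xy'.index(ax));V.append(v/1000)
    P=np.array(P);A=np.array(A);V=np.array(V)
    def r(p):
        c,s=np.cos(p[2]),np.sin(p[2]);q=P-p[:2]
        loc=np.c_[c*q[:,0]+s*q[:,1],-s*q[:,0]+c*q[:,1]]
        return (loc[np.arange(len(A)),A]-V)
    s=least_squares(r,x0,loss='soft_l1',f_scale=.003,x_scale=[.01,.01,.1]);return s.x,r(s.x)*1000
E
cat > m1.py <<'E'
from fit import *
o,d=pickle.load(open('w1.pkl','rb'))
ca=(5,70,22);cb=(4.5,245,22);cc=(4.5,90,120);cd=(4.8,258,135)
def E(a,b,ax,v,z): return [(*a,ax,v,z),(*b,ax,v,z)]
S={}
S['insert_plane']=(cc,80,E((62,100),(46,350),'x',46,.03)+E((338,135),(303,395),'x',-46,.03)+E((90,72),(320,118),'y',-55,.03)+E((70,382),(270,418),'y',55,.03)+E((112,130),(95,340),'x',28,.03)+E((278,160),(258,350),'x',-28,.03)+E((140,115),(265,137),'y',-44,.03)+E((115,360),(245,383),'y',44,.03))
S['insert_tape']=(cc,-11,E((460,33),(745,86),'x',55,.03)+E((415,70),(386,320),'y',59,.03)+E((767,120),(718,380),'y',-59,.03)+E((410,350),(690,400),'x',-55,.03)+E((470,68),(660,102),'x',46,.03)+E((450,90),(422,300),'y',48,.03)+E((672,130),(648,270),'y',-28,.03))
S['insert_brush']=(cd,107,E((60,122),(270,57),'y',-44,.03)+E((315,70),(368,280),'x',-44,.03)+E((135,373),(345,312),'y',44,.03)+E((50,140),(112,360),'x',44,.03)+E((150,145),(235,122),'y',-29,.03)+E((190,305),(270,282),'y',29,.018))
S['insert_block']=(cd,87,E((760,80),(725,400),'x',-46,.03)+E((473,90),(455,390),'x',46,.03)+E((470,430),(710,422),'y',62,.03)+E((490,58),(740,50),'y',-62,.03)+E((498,100),(483,390),'x',37,.03)+E((731,90),(703,390),'x',-37,.03)+E((510,78),(700,73),'y',-56,.03)+E((490,402),(680,397),'y',56,.016))
S['sanding_block']=(ca,85,E((511,60),(502,390),'x',31,.032)+E((722,80),(700,420),'x',-31,.032)+E((530,42),(710,65),'y',-50,.032)+E((520,410),(690,430),'y',50,.032))
S['small_plane']=(cb,78,E((105,90),(60,310),'x',22,.036)+E((240,120),(190,340),'x',-22,.036)+E((115,75),(235,98),'y',-38,.036)+E((65,325),(185,352),'y',38,.02))
S['dark_brush']=(cb,100,E((430,255),(450,370),'x',12,.0)+E((435,248),(470,240),'y',-22.5,.005)+E((455,378),(480,374),'y',22.5,.005))
# tape: label square + hook
S['tape_measure']=(ca,-10,[(162,221,'x',0,.035),(162,221,'y',10,.035),(357,380,'x',-33,.008),(357,380,'y',-42,.008)]+E((110,72),(250,98),'x',40,.022)+E((90,345),(250,373),'x',-40,.015)+E((75,130),(64,290),'y',42,.02))
R={}
I0={'insert_plane':(.42,.04),'insert_tape':(.43,-.1),'insert_brush':(.42,-.22),'insert_block':(.4,-.35),'sanding_block':(.58,-.06),'small_plane':(.57,-.18),'dark_brush':(.55,-.29),'tape_measure':(.58,.05)}
for k,(c,y,p) in S.items():
    x,r=fit(o,d,p,c,[*I0[k],np.radians(y)]);R[k]=x
    print(k,x[:2].round(4),round(np.degrees(x[2]),1),'res mm',r.round(1).tolist())
pickle.dump(R,open('poses.pkl','wb'))
SZ={'insert_plane':(46,55,.03),'insert_tape':(55,59,.03),'insert_brush':(44,44,.03),'insert_block':(46,62,.03),'sanding_block':(31,50,.032),'small_plane':(22,38,.036),'dark_brush':(12,22.5,.0),'tape_measure':None}
im=cv2.resize(d['color'][20:240,70:430],None,fx=2.2,fy=2.2,interpolation=cv2.INTER_CUBIC)
for k,x in R.items():
    if SZ[k]: a,b,z=SZ[k];L=np.array([(-a,-b),(a,-b),(a,b),(-a,b)])/1000
    else: z=.02;L=np.array([(-40,-22),(-37,-22),(-37,-43),(-29,-43),(-29,-22),(40,-22),(40,42),(-40,42)])/1000
    c,s=np.cos(x[2]),np.sin(x[2]);W=L@np.array([[c,s],[-s,c]])+x[:2]
    u=proj(o,d,np.c_[W,np.full(len(W),z)]);u=((u+.5-[70,20])*2.2-.5)
    cv2.polylines(im,[np.round(u).astype(int)],True,(255,0,0) if k!='insert_x' else 0,1)
save(im,'ov1')
E
python3 m1.py
```

```text
insert_plane [0.4254 0.0471] 78.3 res mm [-0.2, -0.8, -0.6, 0.6, 0.5, 1.0, -0.1, -0.6, 0.4, 0.5, 0.3, -0.1, 0.5, -0.1, -0.3, -0.8]
insert_tape [ 0.4338 -0.0861] -11.0 res mm [0.8, 0.6, 0.1, -0.3, 0.6, 0.9, 0.3, -0.1, -0.9, -0.7, -1.1, -0.7, 0.2, 0.3]
insert_brush [ 0.4153 -0.2162] 106.2 res mm [-0.0, -0.7, 1.0, 0.6, -0.8, -1.1, -1.2, -0.3, 0.3, 0.9, 0.7, 0.7]
insert_block [ 0.4043 -0.3437] 91.0 res mm [0.1, 0.9, -0.7, -0.0, -0.3, -0.7, -0.3, -0.9, 0.2, -0.4, 0.1, -0.3, 0.1, 0.0, 1.0, 1.2]
sanding_block [ 0.5767 -0.056 ] 83.4 res mm [-1.6, -2.6, 2.2, 1.9, 0.6, 1.5, -1.3, -0.7]
small_plane [ 0.5758 -0.1777] 77.7 res mm [-1.0, -0.8, 0.7, 1.1, 1.4, 0.2, -0.9, -0.6]
dark_brush [ 0.5494 -0.2912] 102.9 res mm [0.2, -0.2, 0.8, 0.9, -1.2, -0.6]
tape_measure [0.582  0.0609] -12.2 res mm [-0.0, -1.8, -0.0, 0.7, -2.5, -1.8, 1.6, 2.9, 0.4, 0.4]
```

```bash
sleep 2
```

```text
(no output)
```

View pics/ov1.png

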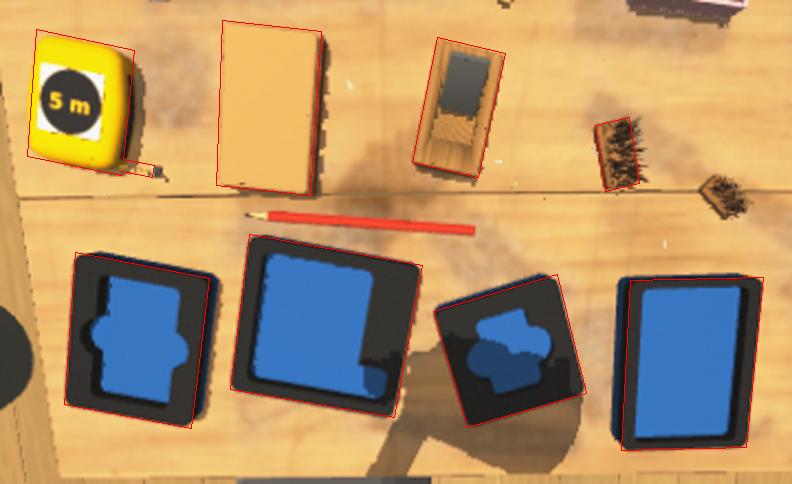

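Run:
```python
from h import *
o,d=pickle.load(open('side0.pkl','rb'));s=d['color'][0:160,220:360]
o,d=pickle.load(open('scene0.pkl','rb'));c=d['color'][0:330,0:220]
a=cv2.resize(s,None,fx=3,fy=3);b=cv2.resize(c,None,fx=1.7,fy=1.7)
H=max(a.shape[0],b.shape[0]);I=np.zeros((H,a.shape[1]+b.shape[1],3),np.uint8);I[:a.shape[0],:a.shape[1]]=a;I[:b.shape[0],a.shape[1]:]=b
save(I,'beam')
```

```text
(no output)
```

View pics/beam.png

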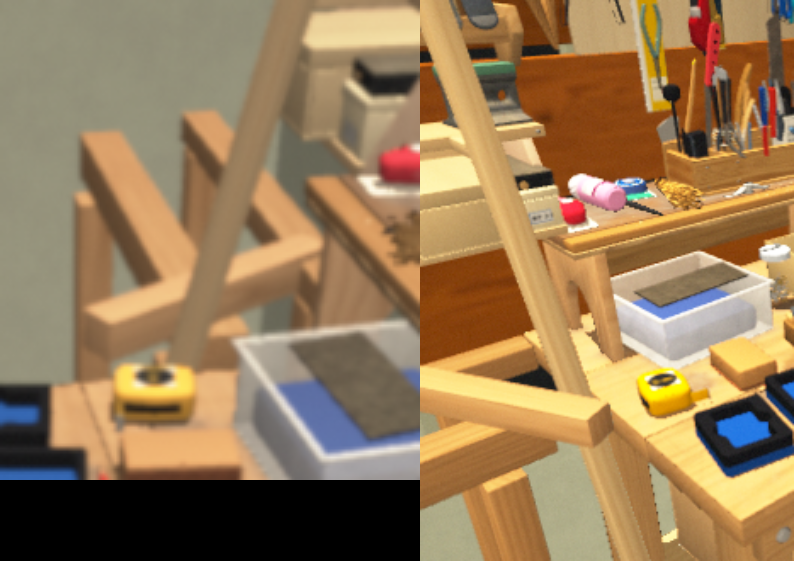

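View pics/w1.png

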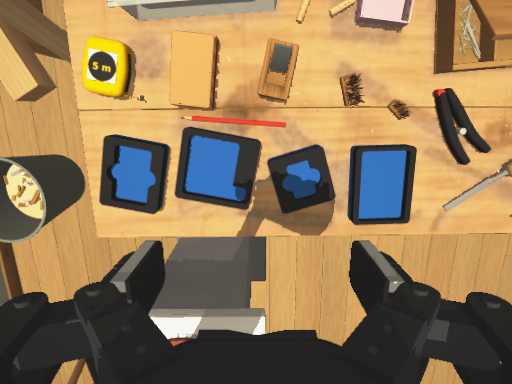

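Run:
```python
from h import *
A=pickle.load(open('side0.pkl','rb'));B=pickle.load(open('scene0.pkl','rb'));W=pickle.load(open('w1.pkl','rb'))
def tri(L):
    M=np.zeros((3,3));v=np.zeros(3)
    for (o,d),uv in L:
        R,c=cam_pose(o,d);r=(ray(d,[uv])@R.T)[0];r/=np.linalg.norm(r);P=np.eye(3)-np.outer(r,r);M+=P;v+=P@c
    X=np.linalg.solve(M,v);return X.round(3),[proj(*l[0],X).round()[0] for l in L]
print('bar end',tri([(A,(250,108)),(B,(107,242))]))
# leaning pole: plane from scene + side
def plane(o,d,a,b):
    R,c=cam_pose(o,d);r=ray(d,[a,b])@R.T;n=np.cross(r[0],r[1]);n/=np.linalg.norm(n);return n,n@c
n1,d1=plane(*A,(283,115),(310,30));n2,d2=plane(*B,(35,60),(85,200))
for z in [0,.1,.2,.4,.6,.8]:
    print(z,np.linalg.solve(np.array([n1,n2,[0,0,1]]),[d1,d2,z]).round(3))
print('bench edge',unproj(*W,[(66,5),(80,110),(98,235)],0.).round(3))
```

```text
bar end (array([0.544, 0.171, 0.045]), [array([250., 108.]), array([107., 242.])])
0 [0.638 0.155 0.   ]
0.1 [0.664 0.158 0.1  ]
0.2 [0.69 0.16 0.2 ]
0.4 [0.742 0.166 0.4  ]
0.6 [0.793 0.171 0.6  ]
0.8 [0.845 0.177 0.8  ]
bench edge [[0.673 0.128 0.   ]
 [0.524 0.128 0.   ]
 [0.315 0.129 0.   ]]
```

Run:
```python
from h import *
W=pickle.load(open('w1.pkl','rb'))
for z in (.03,.06): print(unproj(*W,[(52,82),(25,100),(15,0),(0,30)],z).round(3))
save(cv2.resize(W[1]['color'][0:120,0:150],None,fx=5,fy=5),'barw')
```

```text
[[0.564 0.147 0.03 ]
 [0.54  0.192 0.03 ]
 [0.672 0.182 0.03 ]
 [0.635 0.211 0.03 ]]
[[0.561 0.128 0.06 ]
 [0.539 0.17  0.06 ]
 [0.663 0.161 0.06 ]
 [0.628 0.188 0.06 ]]
```

View pics/barw.png

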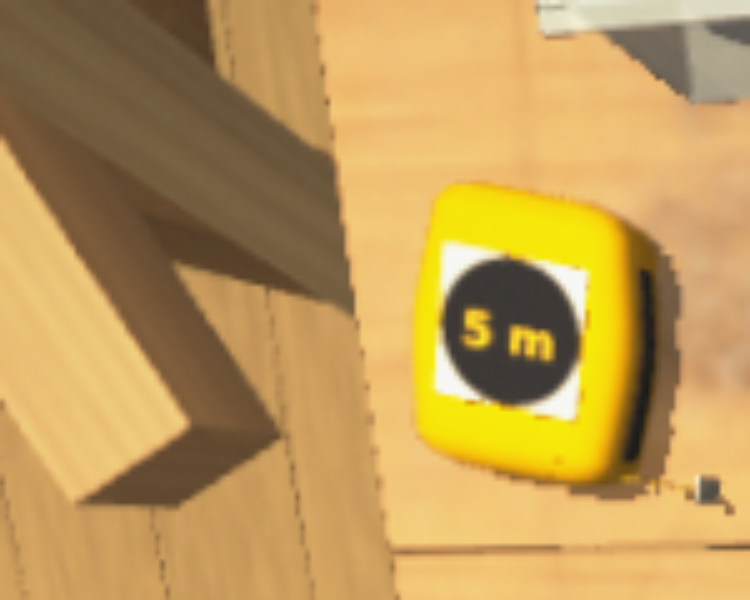

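Emit:
step_arm(
  moves=[
    [1,0.024,-0.006,-0.045,-2.4],
    [1,0.024,-0.006,-0.045,-2.4],
    [1,0.024,-0.006,-0.045,-2.4],
    [1,0.024,-0.006,-0.045,-2.4],
    [1,0.024,-0.006,-0.045,-2.2],
    [1,0,0,0,0],
  ],
)

```text
t: 4.22
tool_pos: [0.5748, -0.1834, 0.1236]
tool_rot: [3.115, -0.366, 0.012]
contact_force: [-0.0, -0.4, -0.9]
opening: 0.0853
```

```bash
cat > look.py <<'E'
import sys
from h import *
n=sys.argv[1];crop=[int(v) for v in sys.argv[2].split(',')] if len(sys.argv)>2 else [0,0,512,384]
o=ctrl.get_obs();d=ctrl.get_image('wrist');pickle.dump((o,d),open(n+'.pkl','wb'))
x0,y0,x1,y1=crop;f=min(790/(x1-x0),590/(y1-y0));im=d['color']
c=cv2.resize(im[y0:y1,x0:x1],None,fx=f,fy=f,interpolation=cv2.INTER_CUBIC)
st=20 if f<3 else 10
for x in range((x0+st-1)//st*st,x1,st):
    cv2.line(c,(int((x-x0+.5)*f),0),(int((x-x0+.5)*f),6),(255,0,255),1);cv2.putText(c,str(x),(int((x-x0)*f)-8,18),0,.35,(255,0,255),1)
for y in range((y0+st-1)//st*st,y1,st):
    cv2.line(c,(0,int((y-y0+.5)*f)),(6,int((y-y0+.5)*f)),(255,0,255),1);cv2.putText(c,str(y),(8,int((y-y0+.5)*f)+4),0,.35,(255,0,255),1)
R=pickle.load(open('poses.pkl','rb'))
SZ={'insert_plane':(46,55,.03),'insert_tape':(55,59,.03),'insert_brush':(44,44,.03),'insert_block':(46,62,.03),'sanding_block':(31,50,.032),'small_plane':(22,38,.036),'dark_brush':(12,22.5,.0)}
for k in sys.argv[3:]:
    a,b,z=SZ[k];L=np.array([(-a,-b),(a,-b),(a,b),(-a,b)])/1000;p=R[k]
    cs,s=np.cos(p[2]),np.sin(p[2]);W=L@np.array([[cs,s],[-s,cs]])+p[:2]
    u=(proj(o,d,np.c_[W,np.full(4,z)])+.5-[x0,y0])*f-.5
    cv2.polylines(c,[np.round(u).astype(int)],True,(255,0,0),1)
save(c,n);print(round(o['t'],2),o['tool_pos'].round(4),'yaw',round(yaw(o),2),'f',round(f,3),'open',round(o['opening'],4),o['contact_force'].round(1))
E
python3 look.py w2 100,60,420,300 small_plane
```

```text
4.22 [ 0.5748 -0.1834  0.1236] yaw -13.42 f 2.458 open 0.0853 [-0.  -0.4 -0.9]
```

View pics/w2.png

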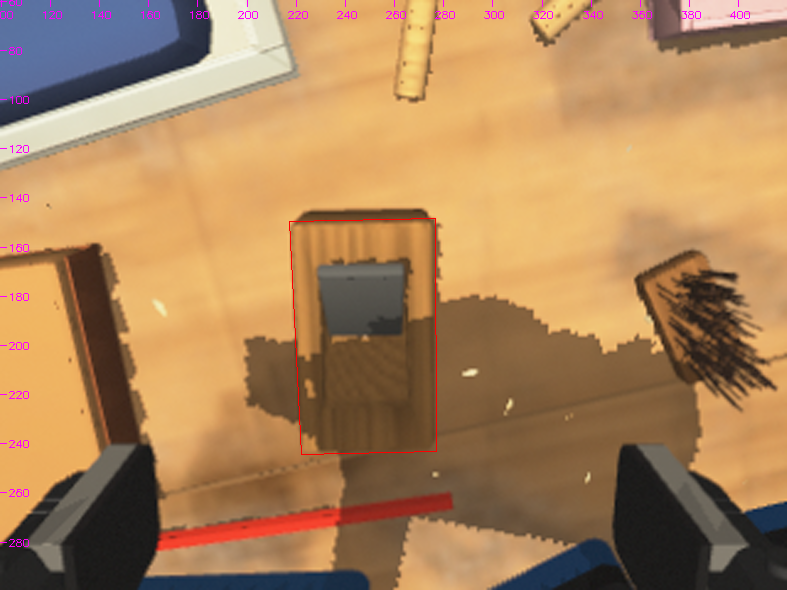

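Emit:
step_arm(
  moves=[
    [1,0.001,0.006,-0.04,1],
    [1,0,0,-0.04,0],
    [1,0,0,-0.02,0],
    [1,0,0,0,0],
  ],
)

```text
t: 4.78
tool_pos: [0.5822, -0.1816, 0.0373]
tool_rot: [3.11, -0.338, 0.047]
contact_force: [-0.7, 0.2, 0.2]
opening: 0.0854
```

Emit:
step_arm(
  moves=[
    [1,0,0,0,0],
  ],
)

```text
t: 4.9
tool_pos: [0.5836, -0.1824, 0.0399]
tool_rot: [3.109, -0.338, 0.053]
contact_force: [0.9, -0.2, -0.2]
opening: 0.0854
```

```bash
cat > st.py <<'E'
from h import *
o=ctrl.get_obs();M=Ro.from_rotvec(o['tool_rot']).as_matrix()
print(round(o['t'],2),o['tool_pos'].round(4),'yaw',round(yaw(o),2),'zaxis',M[:,2].round(3),'open',round(o['opening'],4),o['contact_force'].round(1),'q',o['q'].round(2))
E
python3 st.py
```

```text
4.9 [ 0.5836 -0.1824  0.0399] yaw -12.39 zaxis [ 0.032 -0.017 -0.999] open 0.0854 [ 0.9 -0.2 -0.2] q [-0.42  0.19  1.81 -0.    1.11  1.36]
```

Emit:
step_arm(
  moves=[
    [1,-0.004,0.002,-0.008,0],
    [1,-0.003,0.002,-0.008,0],
    [1,0,0,-0.005,0],
    [1,0,0,0,0],
  ],
)

```text
t: 5.4
tool_pos: [0.5778, -0.1789, 0.0209]
tool_rot: [3.107, -0.337, 0.061]
contact_force: [-0.2, 0.6, -1.3]
opening: 0.0855
```

```bash
python3 st.py
```

```text
5.4 [ 0.5778 -0.1789  0.0209] yaw -12.37 zaxis [ 0.037 -0.019 -0.999] open 0.0855 [-0.2  0.6 -1.3] q [-0.42  0.2   1.83 -0.    1.07  1.37]
```

Emit:
step_arm(
  newtons=40,
  moves=[
    [1,-0.001,0.001,-0.004,0],
    [0,0,0,0,0],
    [0,0,0,0,0],
    [0,0,0,0,0],
    [0,0,0,0,0],
    [0,0,0,0,0],
  ],
)

```text
t: 6.15
tool_pos: [0.5772, -0.178, 0.0169]
tool_rot: [3.107, -0.337, 0.061]
contact_force: [0.4, 1.5, -0.8]
opening: 0.0428
```

```bash
python3 look.py w3 100,60,420,300 small_plane; python3 st.py
```

```text
6.15 [ 0.5772 -0.178   0.0169] yaw -12.37 f 2.458 open 0.0428 [ 0.4  1.5 -0.8]
6.2 [ 0.5771 -0.178   0.0168] yaw -12.37 zaxis [ 0.037 -0.02  -0.999] open 0.043 [-0.3  0.  -2.1] q [-0.42  0.2   1.83 -0.    1.06  1.37]
```

View pics/w3.png

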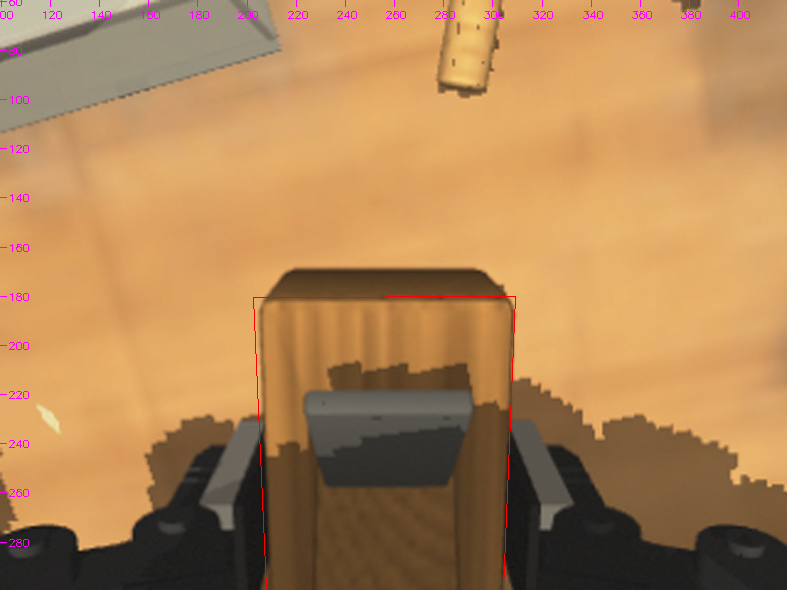

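Emit:
step_arm(
  moves=[
    [0,0,0,0.02,0],
    [0,0,0,0.03,0],
    [0,0,0,0.03,0],
    [0,0,0,0.03,0],
    [0,-0.02,0.03,0.01,0],
    [0,-0.025,0.0375,0,0.3],
    [0,-0.025,0.0375,0,0.3],
    [0,-0.025,0.0375,0,0],
    [0,-0.025,0.0375,0,0],
    [0,-0.02,0.03,0,0],
    [0,0,0,0,0],
    [0,0,0,0,0],
  ],
)

```text
t: 7.7
tool_pos: [0.4343, 0.0366, 0.1555]
tool_rot: [3.107, -0.322, 0.087]
contact_force: [-0.4, 0.4, -1.8]
opening: 0.0431
```

```bash
python3 look.py w4 60,60,460,360 insert_plane; python3 st.py
```

```text
7.7 [0.4343 0.0366 0.1555] yaw -11.83 f 1.967 open 0.0431 [-0.4  0.4 -1.8]
7.75 [0.4344 0.0364 0.1554] yaw -11.86 zaxis [ 0.053 -0.022 -0.998] open 0.0429 [ 0.2  0.6 -1.7] q [-0.08 -0.41  2.15 -0.02  1.35  1.71]
```

View pics/w4.png

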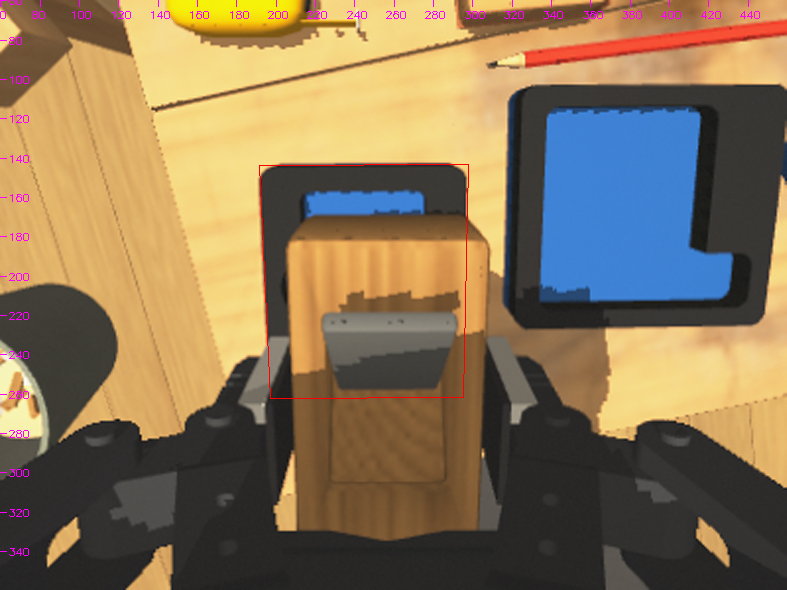

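Emit:
step_arm(
  moves=[
    [0,-0.004,0.005,-0.01,0],
    [0,-0.004,0.005,-0.015,0],
    [0,0,0,-0.015,0],
    [0,0,0,-0.015,0],
    [0,0,0,-0.01,0],
    [0,0,0,0,0],
    [0,0,0,0,0],
  ],
)

```text
t: 8.62
tool_pos: [0.4252, 0.0455, 0.0841]
tool_rot: [3.106, -0.328, 0.079]
contact_force: [-0.7, -0.2, -1.4]
opening: 0.0431
```

```bash
python3 look.py w5 60,60,460,360 insert_plane; python3 st.py
```

```text
8.62 [0.4252 0.0455 0.0841] yaw -12.05 f 1.967 open 0.0431 [-0.7 -0.2 -1.4]
8.68 [0.4252 0.0454 0.0841] yaw -12.05 zaxis [ 0.049 -0.022 -0.999] open 0.0433 [-0.3 -0.1 -2.4] q [-0.05 -0.34  2.22 -0.02  1.21  1.73]
```

View pics/w5.png

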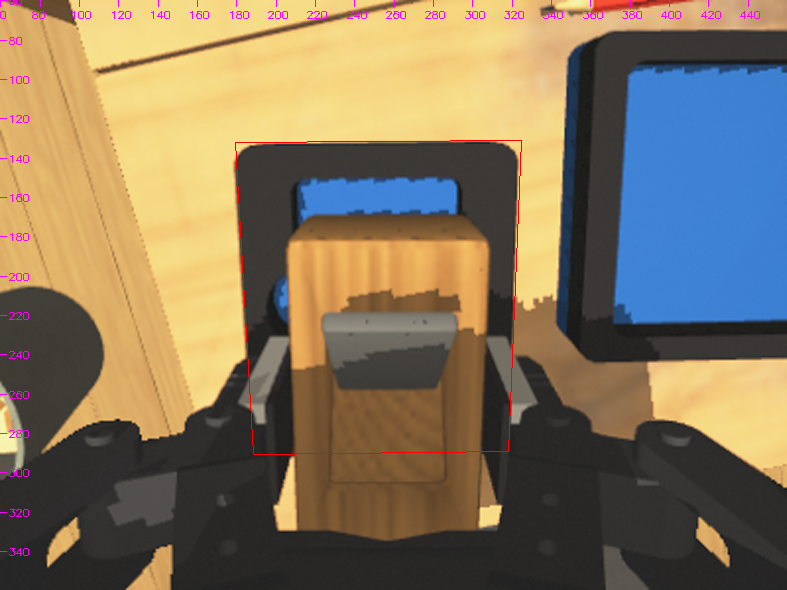

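Emit:
step_arm(
  moves=[
    [0,0.001,0.001,-0.013,0],
    [0,0,0,-0.013,0],
    [0,0,0,-0.01,0],
    [0,0,0,0,0],
    [0,0,0,0,0],
  ],
)

```text
t: 9.3
tool_pos: [0.4266, 0.0465, 0.0461]
tool_rot: [3.106, -0.328, 0.081]
contact_force: [0.3, 1.1, -0.9]
opening: 0.0431
```

```bash
python3 look.py w6 60,60,460,360 insert_plane; python3 st.py
```

```text
9.3 [0.4266 0.0465 0.0461] yaw -12.04 f 1.967 open 0.0431 [ 0.3  1.1 -0.9]
9.35 [0.4265 0.0465 0.0461] yaw -12.05 zaxis [ 0.05  -0.022 -0.999] open 0.0429 [ 0.2  0.3 -2. ] q [-0.05 -0.28  2.24 -0.02  1.13  1.74]
```

View pics/w6.png

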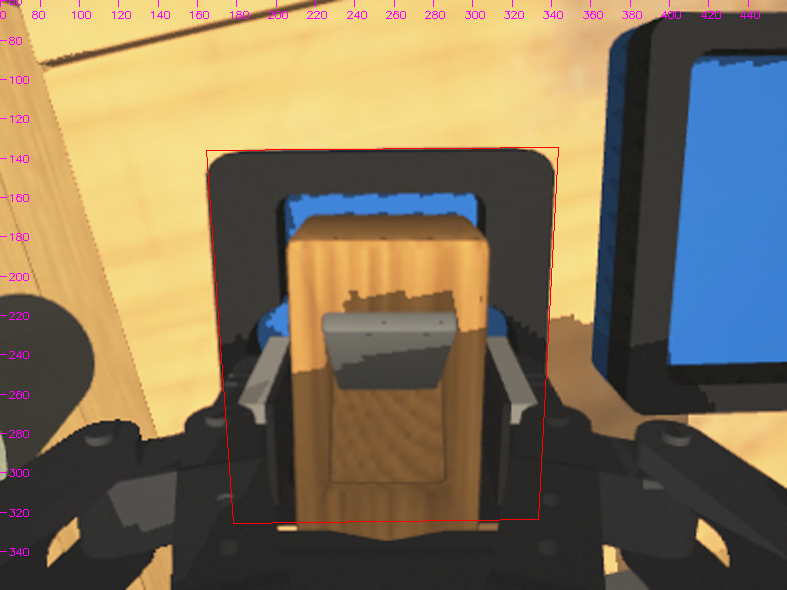

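Emit:
step_arm(
  moves=[
    [0,0,0.001,-0.007,0],
    [0,0,0,-0.006,0],
    [0,0,0,0,0],
  ],
)

```text
t: 9.72
tool_pos: [0.427, 0.0476, 0.0329]
tool_rot: [3.106, -0.328, 0.083]
contact_force: [0.3, 0.6, -1.0]
opening: 0.0433
```

Emit:
step_arm(
  moves=[
    [0,0,0,-0.002,0],
    [0.8,0,0,0,0],
    [0.8,0,0,0,0],
    [0.8,0,0,0,0],
    [0.8,0,0,0.01,0],
    [0.8,0,0,0.03,0],
    [0.8,0,0,0.04,0],
    [1,0,0,0.04,0],
    [1,0,0,0,0],
  ],
)

```text
t: 10.85
tool_pos: [0.4281, 0.0475, 0.1587]
tool_rot: [3.106, -0.328, 0.091]
contact_force: [0.3, 1.2, -0.5]
opening: 0.0855
```

```bash
python3 look.py w7 60,60,460,360; python3 st.py
```

```text
10.85 [0.4281 0.0475 0.1587] yaw -12.05 f 1.967 open 0.0855 [ 0.3  1.2 -0.5]
10.9 [0.4268 0.0476 0.1564] yaw -12.04 zaxis [ 0.052 -0.023 -0.998] open 0.0855 [-0.5  0.1 -1.4] q [-0.05 -0.43  2.16 -0.02  1.36  1.74]
```

View pics/w7.png

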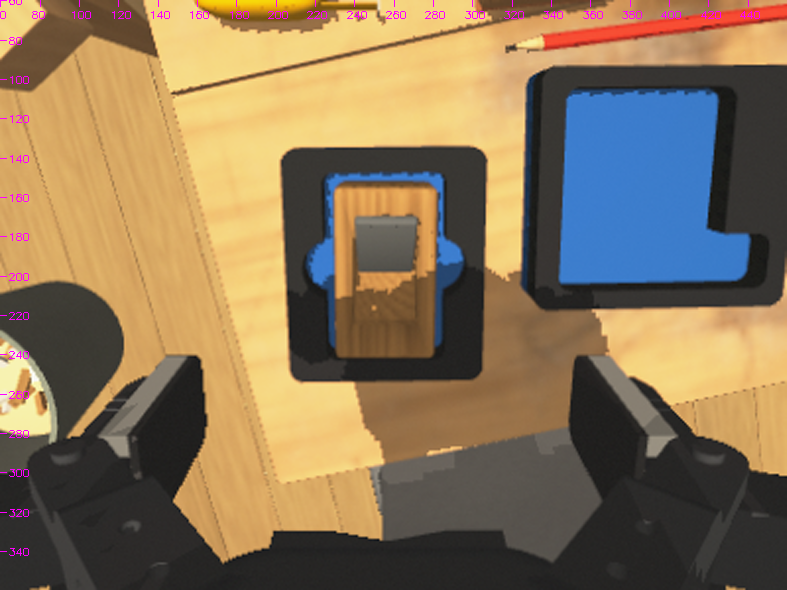

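Emit:
step_arm(
  moves=[
    [1,0.04,0.003,0,0],
    [1,0.04,0.004,0,0],
    [1,0.04,0.004,0,0],
    [1,0.03,0.003,0,0],
    [1,0,0,0,0],
    [1,0,0,0,0],
  ],
)

```text
t: 11.65
tool_pos: [0.5749, 0.0621, 0.147]
tool_rot: [3.105, -0.328, 0.062]
contact_force: [-0.8, -0.3, -0.5]
opening: 0.0853
```

```bash
python3 look.py w8 100,60,420,300; python3 st.py
```

```text
11.65 [0.5749 0.0621 0.147 ] yaw -12.04 f 2.458 open 0.0853 [-0.8 -0.3 -0.5]
11.7 [0.5748 0.0621 0.147 ] yaw -12.05 zaxis [ 0.038 -0.022 -0.999] open 0.0855 [-0.9  0.3 -0.4] q [-0.01 -0.01  1.83 -0.02  1.29  1.78]
```

View pics/w8.png

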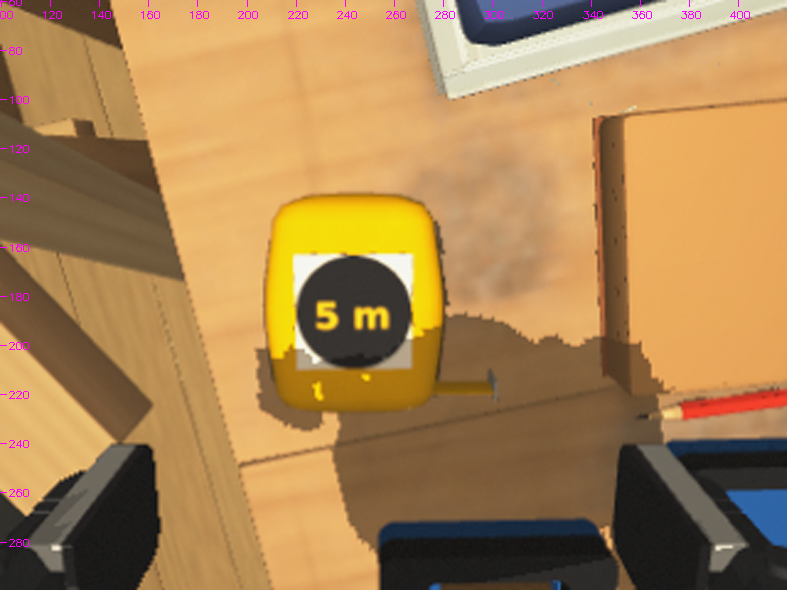

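```bash
cat > m2.py <<'E'
from fit import *
o,d=pickle.load(open('w8.pkl','rb'))
f=790/320;f=2.4583;c=(f,100,60)
def E(a,b,ax,v,z): return [(*a,ax,v,z),(*b,ax,v,z)]
p=E((268,250),(267,320),'y',42,.018)+E((443,260),(442,320),'y',-22,.018)+E((310,194),(400,194),'x',40,.018)+E((310,411),(400,411),'x',-40,.018)+[(470,388,'x',-33,.01),(494,388,'y',-43,.01)]
x,r=fit(o,d,p,c,[.58,.06,-.2]);print(x,np.degrees(x[2]),r.round(1))
R=pickle.load(open('poses.pkl','rb'));print(R['tape_measure']);R['tape_measure']=x;pickle.dump(R,open('poses.pkl','wb'))
cs,s=np.cos(x[2]),np.sin(x[2]);print('grasp',x[:2]+np.array([[cs,-s],[s,cs]])@[.005,.01])
E
python3 m2.py
```

```text
[ 0.57991886  0.06000329 -0.22341828] -12.800924266919576 [-0.6  0.4  0.4  0.2  0.3  0.6 -0.4 -0.2 -0.4 -0.4]
[ 0.58198344  0.06091747 -0.21267839]
grasp [0.58701023 0.06864693]
```

Emit:
step_arm(
  moves=[
    [0.92,0.006,0.003,-0.025,-0.7],
    [0.92,0.004,0.003,-0.025,0],
    [0.92,0,0,-0.025,0],
    [0.92,0,0,-0.02,0],
    [0.92,0,0,-0.012,0],
    [0.92,0,0,0,0],
    [0.92,0,0,0,0],
  ],
)

```text
t: 12.58
tool_pos: [0.5816, 0.0679, 0.0385]
tool_rot: [3.103, -0.348, 0.066]
contact_force: [-0.5, -0.8, 0.4]
opening: 0.0789
```

```bash
python3 look.py w9 100,60,420,300; python3 st.py
```

```text
12.57 [0.5816 0.0679 0.0385] yaw -12.79 f 2.458 open 0.0789 [-0.5 -0.8  0.4]
12.62 [0.5816 0.068  0.0386] yaw -12.79 zaxis [ 0.04  -0.023 -0.999] open 0.0784 [-1.3 -0.3 -1.5] q [ 0.    0.13  1.87 -0.03  1.1   1.81]
```

View pics/w9.png

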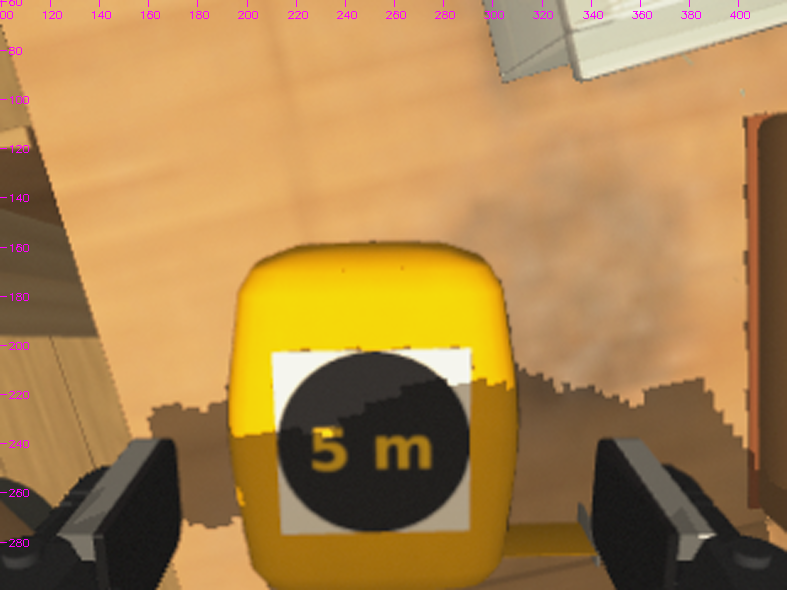

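Emit:
step_arm(
  moves=[
    [0.92,0.003,0.002,-0.01,0],
    [0.92,0.002,0.001,-0.01,0],
    [0.92,0,0,-0.005,0],
    [0.92,0,0,-0.002,0],
    [0.92,0,0,0,0],
  ],
)

```text
t: 13.25
tool_pos: [0.588, 0.0712, 0.0108]
tool_rot: [3.103, -0.348, 0.069]
contact_force: [-1.1, -1.1, -0.4]
opening: 0.0786
```

```bash
python3 st.py
```

```text
13.25 [0.588  0.0712 0.0108] yaw -12.79 zaxis [ 0.042 -0.023 -0.999] open 0.0786 [-1.1 -1.1 -0.4] q [ 0.01  0.19  1.86 -0.03  1.05  1.81]
```

Emit:
step_arm(
  newtons=45,
  moves=[
    [0,-0.001,-0.001,0.001,0],
    [0,0,0,0,0],
    [0,0,0,0,0],
    [0,0,0,0,0],
    [0,0,0,0,0],
  ],
)

```text
t: 13.88
tool_pos: [0.5876, 0.07, 0.0129]
tool_rot: [3.103, -0.348, 0.072]
contact_force: [0.4, 0.2, -0.2]
opening: 0.0597
```

```bash
python3 look.py w10 100,60,420,300; python3 st.py
```

```text
13.88 [0.5876 0.07   0.0129] yaw -12.78 f 2.458 open 0.0597 [ 0.4  0.2 -0.2]
13.93 [0.5876 0.07   0.0129] yaw -12.78 zaxis [ 0.044 -0.023 -0.999] open 0.0599 [0.6 0.6 0.1] q [ 0.    0.18  1.86 -0.03  1.05  1.81]
```

View pics/w10.png

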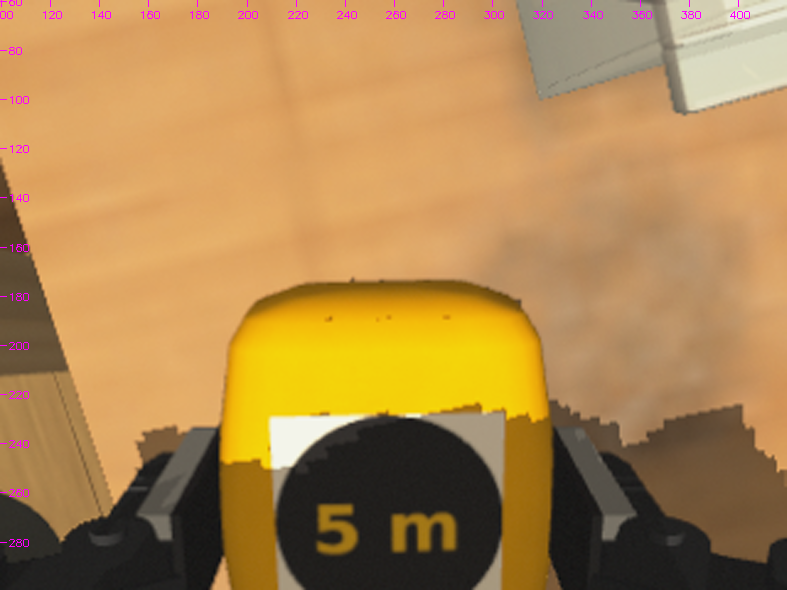

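Emit:
step_arm(
  newtons=60,
  moves=[
    [0,0,0,0,0],
    [0,0,0,0.008,0],
    [0,0,0,0.015,0],
    [0,0,0,0.02,0],
    [0,0,0,0,0],
  ],
)

```text
t: 14.55
tool_pos: [0.5871, 0.0699, 0.0588]
tool_rot: [3.103, -0.348, 0.071]
contact_force: [0.0, -0.1, -2.4]
opening: 0.0593
```

```bash
python3 look.py w11 ; python3 st.py
```

```text
14.55 [0.5871 0.0699 0.0588] yaw -12.78 f 1.536 open 0.0593 [ 0.  -0.1 -2.4]
14.6 [0.5862 0.07   0.0575] yaw -12.78 zaxis [ 0.041 -0.023 -0.999] open 0.0597 [-0.3  0.3 -2.1] q [ 0.    0.12  1.85 -0.03  1.13  1.81]
```

View pics/w11.png

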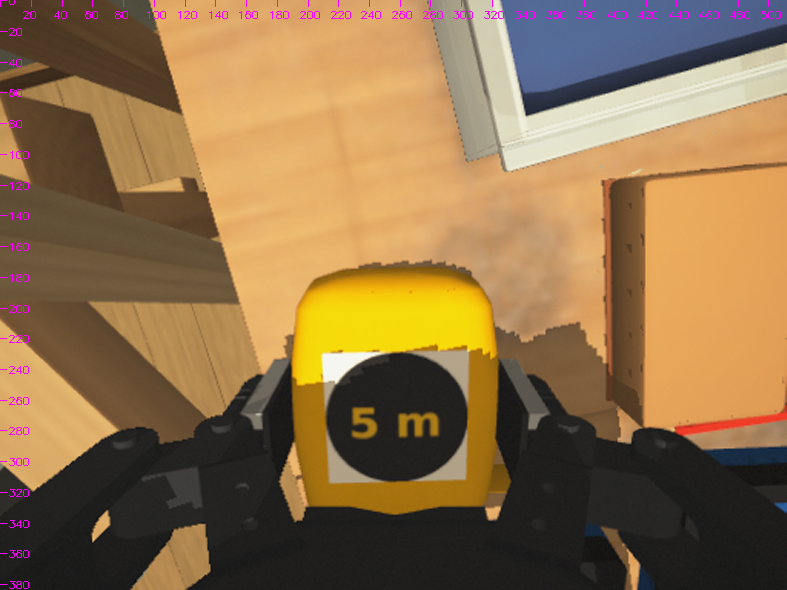

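Emit:
step_arm(
  moves=[
    [0,0,0,0.03,0],
    [0,0,0,0.03,0],
    [0,-0.01,-0.01,0.02,0],
    [0,-0.022,-0.022,0,0.5],
    [0,-0.025,-0.025,0,0.5],
    [0,-0.025,-0.025,0,0],
    [0,-0.025,-0.025,0,0],
    [0,-0.025,-0.025,0,0],
    [0,-0.01,-0.012,0,0],
    [0,0,0,0,0],
    [0,0,0,0,0],
  ],
)

```text
t: 15.98
tool_pos: [0.4364, -0.0765, 0.1351]
tool_rot: [3.107, -0.318, 0.057]
contact_force: [0.8, -0.4, -1.7]
opening: 0.059
```

```bash
python3 look.py w12 0,0,512,384 insert_tape; python3 st.py
```

```text
15.97 [ 0.4364 -0.0765  0.1351] yaw -11.67 f 1.536 open 0.059 [ 0.8 -0.4 -1.7]
16.02 [ 0.4365 -0.0764  0.1351] yaw -11.64 zaxis [ 0.035 -0.022 -0.999] open 0.0592 [ 0.3  0.7 -2.5] q [-0.34 -0.36  2.14 -0.01  1.32  1.44]
```

View pics/w12.png

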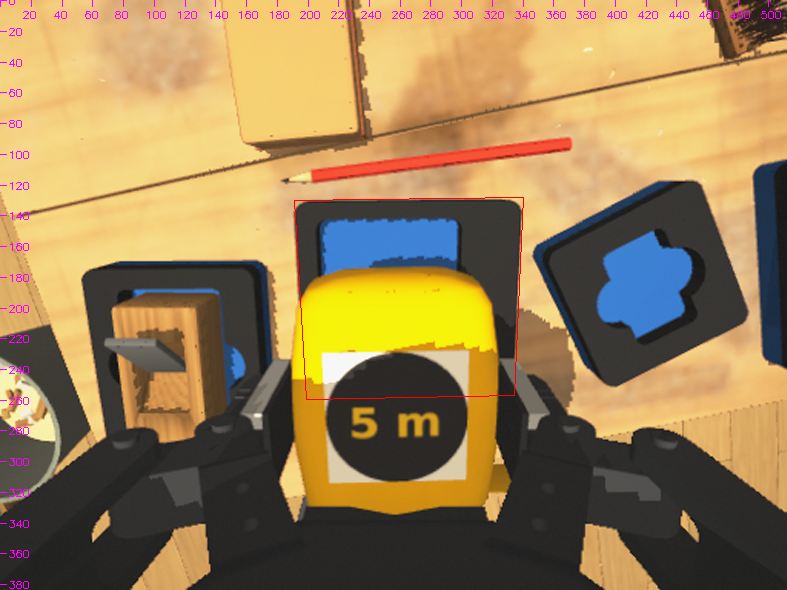

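Emit:
step_arm(
  moves=[
    [0,0.002,-0.001,-0.015,0.3],
    [0,0.002,0,-0.02,0],
    [0,0,0,-0.02,0],
    [0,0,0,-0.015,0],
    [0,0,0,-0.005,0],
    [0,0,0,0,0],
    [0,0,0,0,0],
  ],
)

```text
t: 16.9
tool_pos: [0.4423, -0.0752, 0.055]
tool_rot: [3.11, -0.301, 0.056]
contact_force: [0.3, -0.3, -2.3]
opening: 0.0593
```

```bash
python3 look.py w13 0,0,512,384 insert_tape; python3 st.py
```

```text
16.9 [ 0.4423 -0.0752  0.055 ] yaw -11.03 f 1.536 open 0.0593 [ 0.3 -0.3 -2.3]
16.95 [ 0.4423 -0.0752  0.0551] yaw -11.03 zaxis [ 0.034 -0.02  -0.999] open 0.0597 [-0.3 -0.1 -2.9] q [-0.33 -0.23  2.19 -0.01  1.14  1.44]
```

View pics/w13.png

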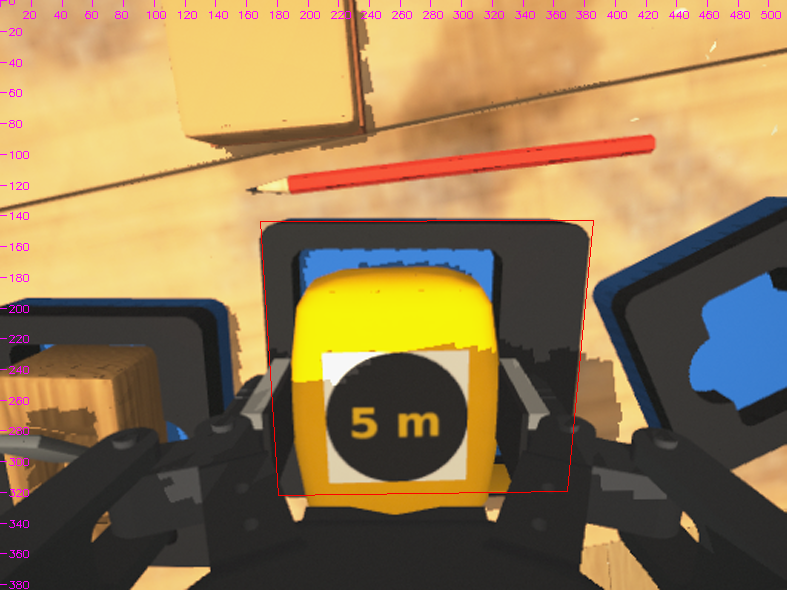

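Emit:
step_arm(
  moves=[
    [0,-0.001,-0.002,-0.01,0],
    [0,0,0,-0.008,0],
    [0,0,0,-0.006,0],
    [0,0,0,0,0],
    [0,0,0,0,0],
  ],
)

```text
t: 17.58
tool_pos: [0.4418, -0.0777, 0.0303]
tool_rot: [3.109, -0.301, 0.059]
contact_force: [0.4, 0.1, -1.5]
opening: 0.0591
```

```bash
python3 look.py w14 0,0,512,384 insert_tape; python3 st.py
```

```text
17.57 [ 0.4418 -0.0777  0.0303] yaw -11.05 f 1.536 open 0.0591 [ 0.4  0.1 -1.5]
17.62 [ 0.4418 -0.0777  0.0303] yaw -11.05 zaxis [ 0.036 -0.021 -0.999] open 0.059 [-0.9  0.9 -2.2] q [-0.34 -0.19  2.2  -0.01  1.09  1.43]
```

View pics/w14.png

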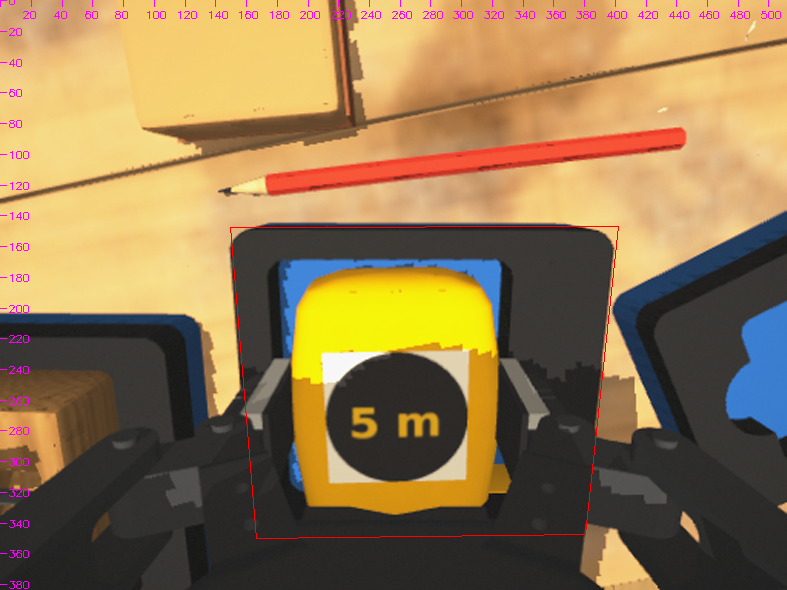

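Emit:
step_arm(
  moves=[
    [0,0,0,-0.003,0],
    [0,0,0,0,0],
    [0.95,0,0,0,0],
    [0.95,0,0,0,0],
    [0.95,0,0,0.01,0],
    [1,0,0,0.03,0],
    [1,0.01,0,0.04,0],
    [1,0.02,0,0.03,0],
    [1,0.02,0,0,0],
    [1,0,0,0,0],
  ],
)

```text
t: 18.88
tool_pos: [0.4952, -0.0783, 0.1477]
tool_rot: [3.107, -0.301, 0.072]
contact_force: [0.2, 1.2, -0.5]
opening: 0.0853
```

```bash
python3 look.py w15 0,0,512,384; python3 st.py
```

```text
18.88 [ 0.4952 -0.0783  0.1477] yaw -11.05 f 1.536 open 0.0853 [ 0.2  1.2 -0.5]
18.93 [ 0.4949 -0.0784  0.1477] yaw -11.05 zaxis [ 0.044 -0.024 -0.999] open 0.0856 [ 0.9 -0.7  0.2] q [-0.3  -0.22  2.01 -0.01  1.3   1.47]
```

View pics/w15.png

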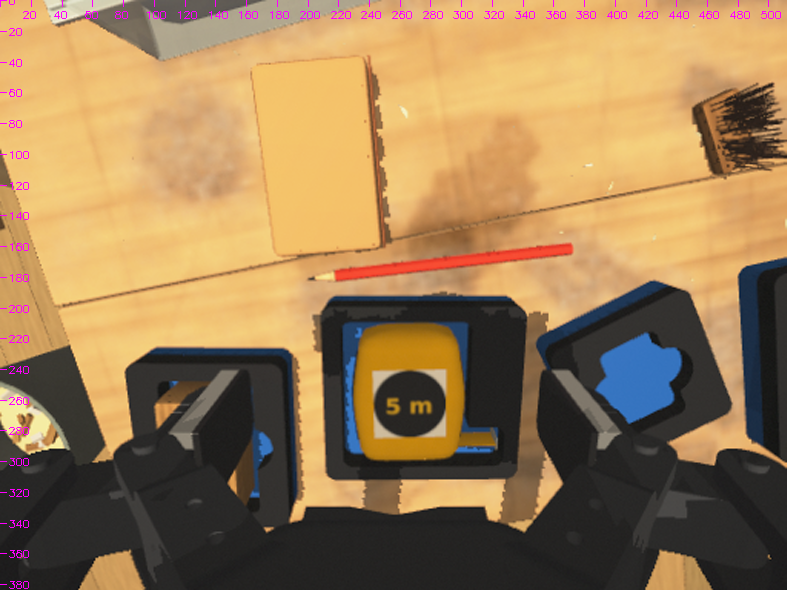

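Run:
```python
from fit import *
o,d=pickle.load(open('w15.pkl','rb'))
f=590/384;c=(f,0,0)
def E(a,b,ax,v,z): return [(*a,ax,v,z),(*b,ax,v,z)]
p=E((254,80),(272,240),'x',31,.032)+E((366,70),(381,235),'x',-31,.032)+E((260,65),(358,57),'y',-50,.032)+E((285,254),(370,247),'y',50,.032)
x,r=fit(o,d,p,c,[.577,-.056,1.45]);print(x.round(4),np.degrees(x[2]),r.round(1))
R=pickle.load(open('poses.pkl','rb'));print(R['sanding_block']);R['sanding_block']=x;pickle.dump(R,open('poses.pkl','wb'))
```

```text
[ 0.5766 -0.0555  1.4505] 83.10567120956827 [-2.3 -1.3  2.3  1.3  1.7  1.6 -1.5 -1.8]
[ 0.57666605 -0.05596179  1.4560075 ]
```

Emit:
step_arm(
  moves=[
    [1,0.03,0.008,0,2],
    [1,0.028,0.008,-0.01,2.2],
    [1,0.02,0.006,-0.025,0],
    [1,0,0,-0.025,0],
    [1,0,0,-0.02,0],
    [1,0,0,-0.015,0],
    [1,0,0,0,0],
    [1,0,0,0,0],
  ],
)

```text
t: 19.92
tool_pos: [0.5703, -0.0559, 0.0499]
tool_rot: [3.117, -0.185, 0.069]
contact_force: [-0.0, 0.1, 0.8]
opening: 0.0855
```

```bash
python3 look.py w16 50,60,450,360 sanding_block; python3 st.py
```

```text
19.93 [ 0.5703 -0.0559  0.0499] yaw -6.79 f 1.967 open 0.0855 [-0.   0.1  0.8]
19.98 [ 0.5703 -0.056   0.05  ] yaw -6.79 zaxis [ 0.043 -0.021 -0.999] open 0.0854 [-0.7  0.1  0.8] q [-0.22  0.08  1.9  -0.01  1.11  1.47]
```

View pics/w16.png

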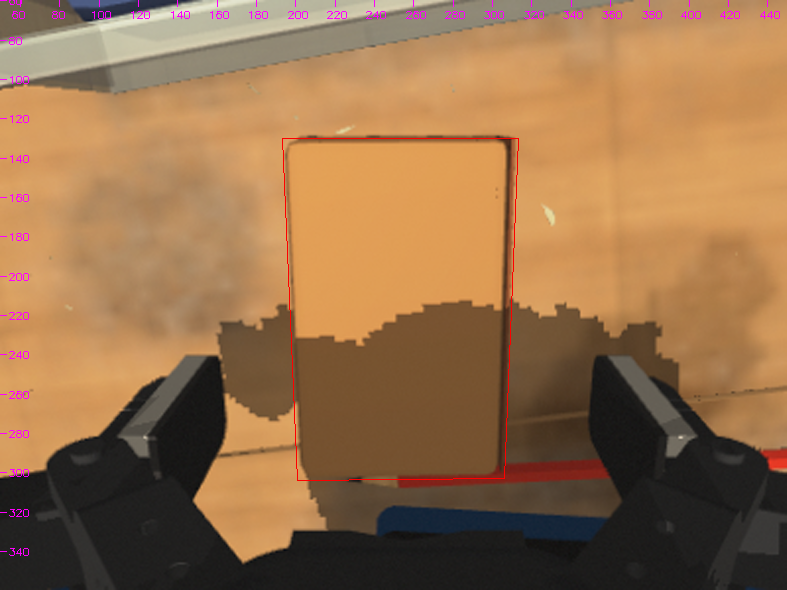

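Emit:
step_arm(
  newtons=35,
  moves=[
    [1,0.003,0,-0.012,0],
    [1,0.002,0,-0.012,0],
    [1,0,0,-0.008,0],
    [1,0,0,-0.004,0],
    [1,0,0,0,0],
  ],
)

```text
t: 20.6
tool_pos: [0.5764, -0.0562, 0.0126]
tool_rot: [3.117, -0.186, 0.072]
contact_force: [0.3, -0.0, -0.1]
opening: 0.0855
```

Emit:
step_arm(
  newtons=35,
  moves=[
    [0,0,0,-0.002,0],
    [0,0,0,0,0],
    [0,0,0,0,0],
    [0,0,0,0,0],
    [0,0,0,0,0],
    [0,0,0,0.015,0],
    [0,0,0,0.02,0],
    [0,0,0,0,0],
  ],
)

```text
t: 21.6
tool_pos: [0.5774, -0.0564, 0.049]
tool_rot: [3.116, -0.185, 0.076]
contact_force: [1.4, -0.2, 0.1]
opening: 0.0603
```

```bash
python3 look.py w17 ; python3 st.py
```

```text
21.6 [ 0.5774 -0.0564  0.049 ] yaw -6.79 f 1.536 open 0.0603 [ 1.4 -0.2  0.1]
21.65 [ 0.5765 -0.0562  0.0478] yaw -6.79 zaxis [ 0.046 -0.021 -0.999] open 0.0602 [ 0.3  0.8 -0.9] q [-0.22  0.1   1.89 -0.01  1.1   1.47]
```

View pics/w17.png

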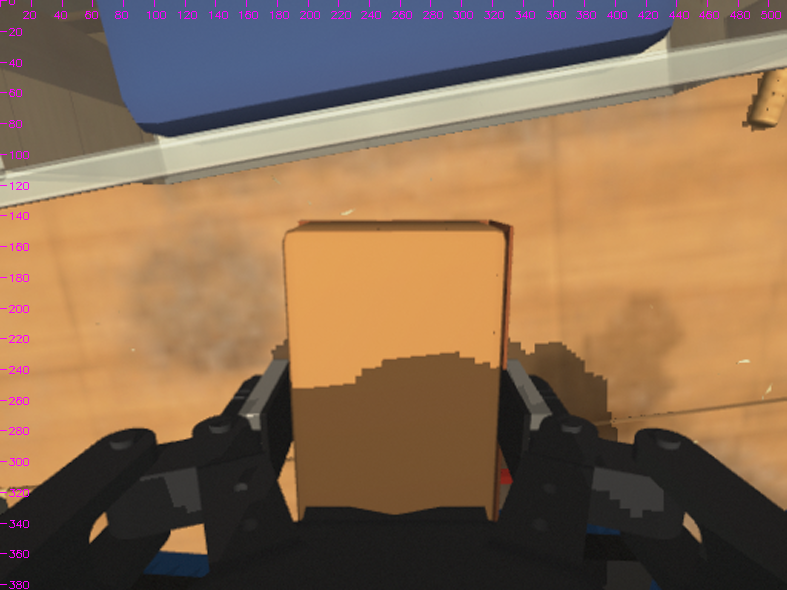

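Emit:
step_arm(
  moves=[
    [0,0,0,0.03,0],
    [0,0,0,0.03,0],
    [0,-0.01,-0.015,0.03,0],
    [0,-0.019,-0.032,0,1.1],
    [0,-0.019,-0.032,0,1.1],
    [0,-0.019,-0.032,0,1.1],
    [0,-0.019,-0.032,0,1.1],
    [0,-0.019,-0.032,0,1.1],
    [0,-0.019,-0.032,0,1.1],
    [0,-0.019,-0.032,0,1.2],
    [0,-0.015,-0.025,0,0],
    [0,0,0,0,0],
    [0,0,0,0,0],
  ],
)

```text
t: 23.28
tool_pos: [0.4077, -0.3243, 0.1316]
tool_rot: [3.131, 0.036, 0.057]
contact_force: [-0.5, 0.0, -0.2]
opening: 0.0603
```

```bash
python3 look.py w18 0,0,512,384 insert_block; python3 st.py
```

```text
23.27 [ 0.4077 -0.3243  0.1316] yaw 1.35 f 1.536 open 0.0603 [-0.5  0.  -0.2]
23.32 [ 0.4078 -0.3242  0.1316] yaw 1.38 zaxis [ 0.037 -0.01  -0.999] open 0.0601 [ 0.4  0.5 -0.4] q [-0.83 -0.14  1.97  0.02  1.28  0.72]
```

View pics/w18.png

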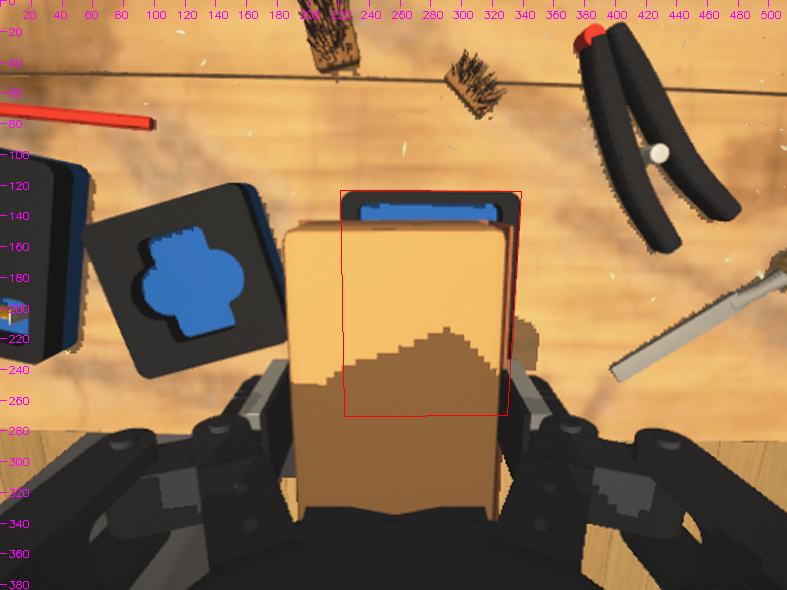

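Emit:
step_arm(
  moves=[
    [0,-0.002,-0.01,-0.01,0],
    [0,-0.001,-0.008,-0.02,0],
    [0,0,0,-0.02,0],
    [0,0,0,-0.015,0],
    [0,0,0,0,0],
    [0,0,0,0,0],
  ],
)

```text
t: 24.08
tool_pos: [0.4062, -0.3412, 0.0627]
tool_rot: [3.131, 0.046, 0.057]
contact_force: [0.2, 0.3, 0.1]
opening: 0.0606
```

```bash
python3 look.py w19 0,0,512,384 insert_block; python3 st.py
```

```text
24.07 [ 0.4062 -0.3412  0.0627] yaw 1.7 f 1.536 open 0.0606 [0.2 0.3 0.1]
24.12 [ 0.4062 -0.3412  0.0627] yaw 1.7 zaxis [ 0.036 -0.009 -0.999] open 0.0607 [-0.3  0.4 -1.8] q [-0.85 -0.03  1.99  0.02  1.15  0.68]
```

View pics/w19.png

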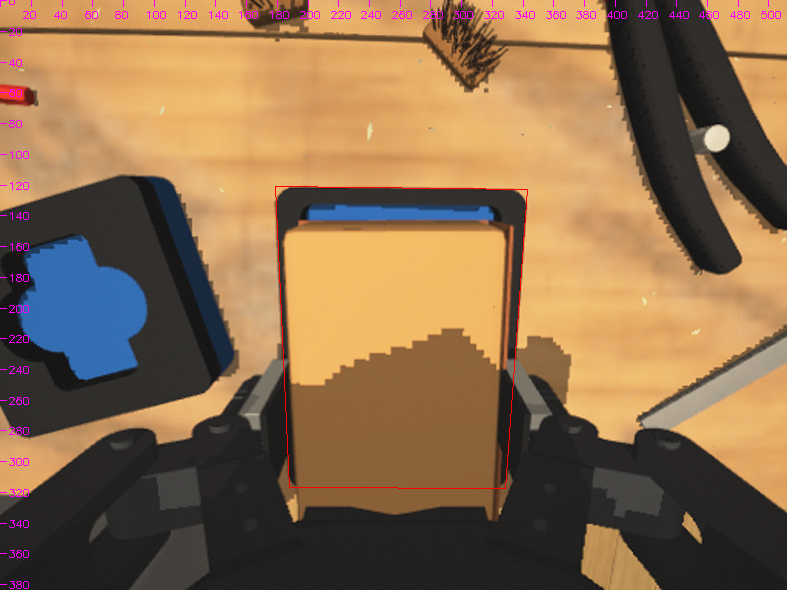

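Emit:
step_arm(
  moves=[
    [0,-0.002,-0.002,-0.01,-0.7],
    [0,0,0,-0.008,0],
    [0,0,0,-0.003,0],
    [0,0,0,0,0],
    [0,0,0,0,0],
  ],
)

```text
t: 24.75
tool_pos: [0.4047, -0.3441, 0.0417]
tool_rot: [3.129, 0.026, 0.059]
contact_force: [-0.6, -0.1, -0.3]
opening: 0.0604
```

```bash
python3 look.py w20 0,0,512,384 insert_block; python3 st.py
```

```text
24.75 [ 0.4047 -0.3441  0.0417] yaw 0.96 f 1.536 open 0.0604 [-0.6 -0.1 -0.3]
24.8 [ 0.4047 -0.3441  0.0418] yaw 0.95 zaxis [ 0.038 -0.012 -0.999] open 0.0599 [ 0.7  0.3 -0. ] q [-0.86  0.01  2.    0.02  1.1   0.69]
```

View pics/w20.png

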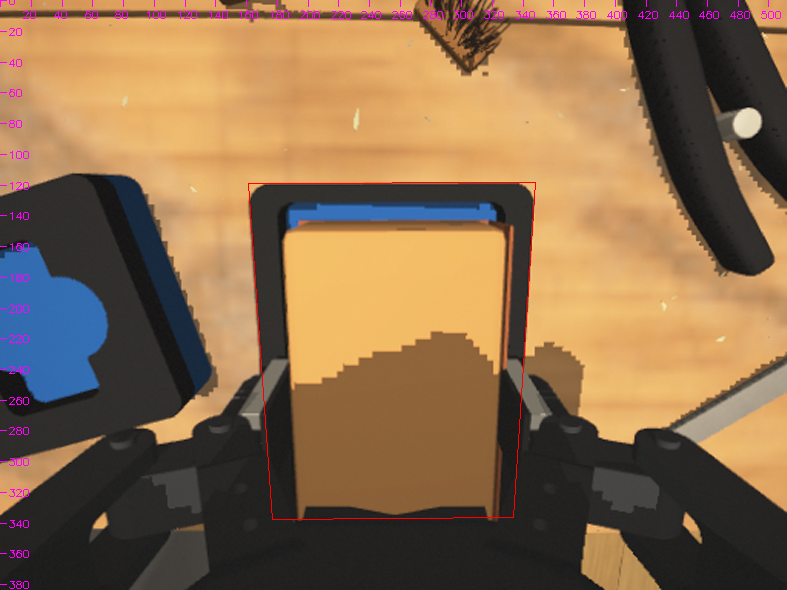

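Run:
```python
from h import *
a=pickle.load(open('w20.pkl','rb'))[1]['color'][125:245,175:345]
b=pickle.load(open('w16.pkl','rb'))[1]['color'][120:240,180:320]
I=np.zeros((480,800,3),np.uint8)
a=cv2.resize(a,(680*5//8,300));b=cv2.resize(b,(350,300));I[:300,:425]=a;I[:300,440:790]=b
save(I[:300],'z20')
```

```text
(no output)
```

View pics/z20.png

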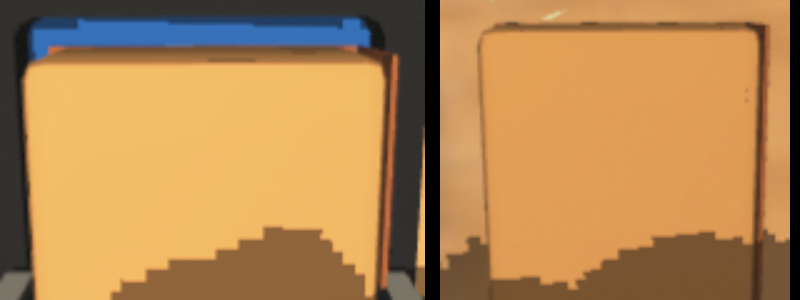

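Emit:
step_arm(
  moves=[
    [0,0,0.003,-0.004,0],
    [0,0,0,-0.003,0],
    [0,0,0,0,0],
  ],
)

```text
t: 25.18
tool_pos: [0.4048, -0.3409, 0.0346]
tool_rot: [3.128, 0.026, 0.06]
contact_force: [-0.4, 0.1, -0.6]
opening: 0.0598
```

```bash
python3 look.py w21 150,90,370,250; python3 st.py
```

```text
25.18 [ 0.4048 -0.3409  0.0346] yaw 0.96 f 3.591 open 0.0598 [-0.4  0.1 -0.6]
25.23 [ 0.4049 -0.341   0.0347] yaw 0.96 zaxis [ 0.039 -0.012 -0.999] open 0.0605 [-0.  -0.2 -0.8] q [-0.85  0.01  2.01  0.02  1.09  0.69]
```

View pics/w21.png

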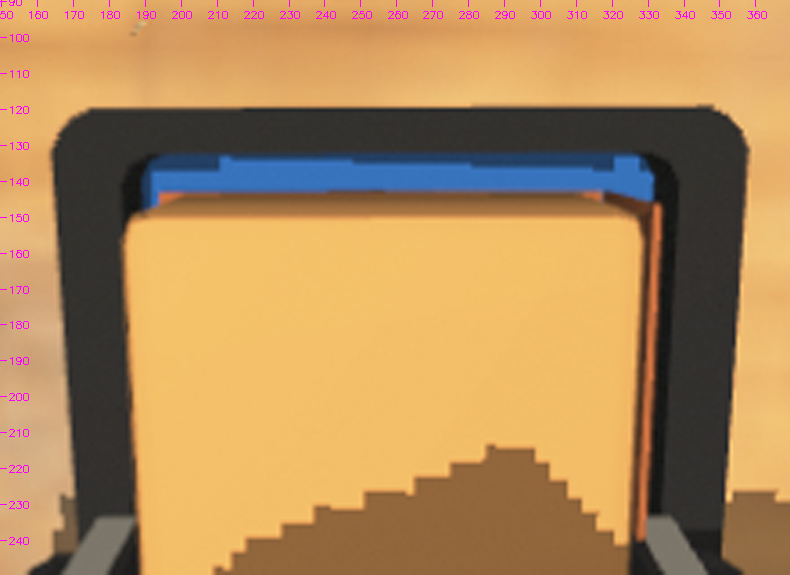

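Emit:
step_arm(
  moves=[
    [0,0,0,-0.004,0],
    [0,0,0,-0.003,0],
    [0,0,0,0,0],
  ],
)

```text
t: 25.6
tool_pos: [0.405, -0.3411, 0.0274]
tool_rot: [3.128, 0.026, 0.061]
contact_force: [-0.1, 0.8, -0.4]
opening: 0.0603
```

Emit:
step_arm(
  moves=[
    [0.95,0,0,0,0],
    [0.95,0,0,0,0],
    [0.95,0,0,0,0],
    [1,0,0,0.01,0],
    [1,0,0,0.03,0],
    [1,0.01,0,0.04,0],
    [1,0.03,0.01,0.03,0],
    [1,0.03,0.01,0,3],
    [1,0,0,0,0],
    [1,0,0,0,0],
  ],
)

```text
t: 26.85
tool_pos: [0.477, -0.3213, 0.1466]
tool_rot: [3.123, 0.107, 0.067]
contact_force: [0.1, -0.1, 1.4]
opening: 0.0857
```

```bash
python3 look.py w22 0,0,512,384 dark_brush; python3 st.py
```

```text
26.85 [ 0.477  -0.3213  0.1466] yaw 3.96 f 1.536 open 0.0857 [ 0.1 -0.1  1.4]
26.9 [ 0.4769 -0.3213  0.1464] yaw 3.94 zaxis [ 0.043 -0.014 -0.999] open 0.0855 [ 0.3  0.  -0.7] q [-0.73 -0.03  1.84  0.02  1.29  0.77]
```

View pics/w22.png

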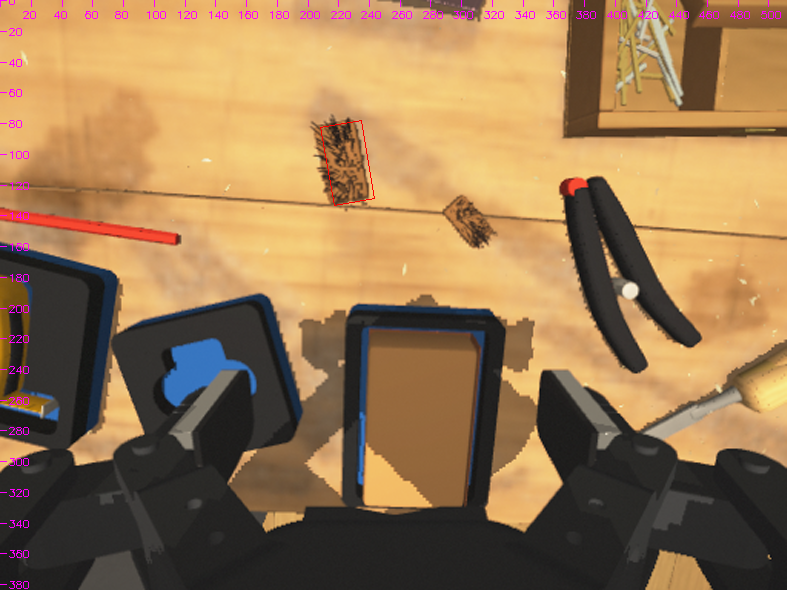

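Emit:
step_arm(
  moves=[
    [0.7,0.025,0.01,0,3],
    [0.7,0.025,0.01,-0.01,3],
    [0.7,0.015,0.006,-0.02,2.8],
    [0.7,0,0,-0.02,0],
    [0.7,0,0,-0.01,0],
    [0.7,0,0,0,0],
    [0.7,0,0,0,0],
  ],
)

```text
t: 27.78
tool_pos: [0.5373, -0.2971, 0.0827]
tool_rot: [3.112, 0.339, 0.062]
contact_force: [0.1, 0.3, -0.0]
opening: 0.06
```

```bash
python3 look.py w23 120,80,400,290 dark_brush; python3 st.py
```

```text
27.77 [ 0.5373 -0.2971  0.0827] yaw 12.44 f 2.81 open 0.06 [ 0.1  0.3 -0. ]
27.82 [ 0.5373 -0.2971  0.0828] yaw 12.45 zaxis [ 0.041 -0.006 -0.999] open 0.0598 [0.2 0.5 0.2] q [-0.63  0.14  1.78  0.02  1.19  0.71]
```

View pics/w23.png

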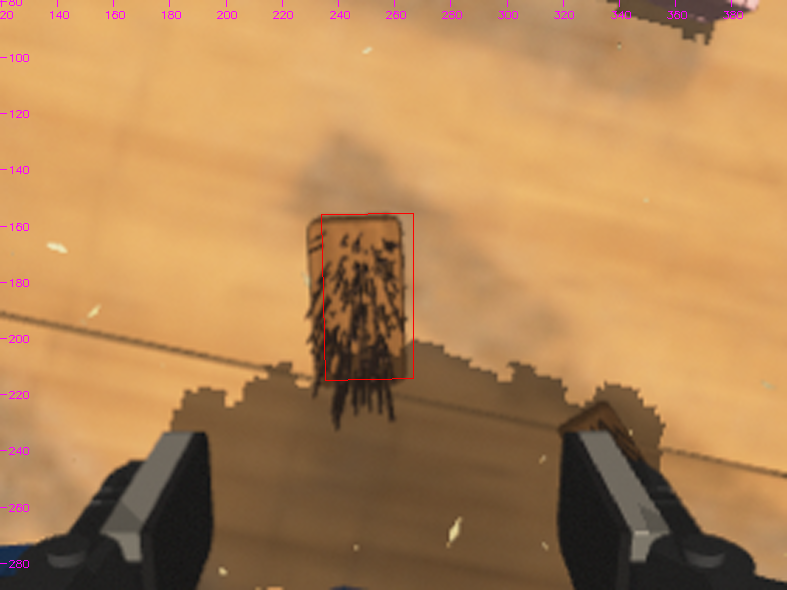

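Run:
```python
from fit import *
o,d=pickle.load(open('w23.pkl','rb'))
f=590/210;c=(f,120,80)
def E(a,b,ax,v,z): return [(*a,ax,v,z),(*b,ax,v,z)]
p=E((308,235),(314,330),'x',12,.01)+E((401,235),(405,360),'x',-12,.01)+E((320,217),(390,217),'y',-22.5,.01)+[(365,384,'y',22.5,.0)]
x,r=fit(o,d,p,c,[.55,-.29,1.8]);print(x.round(4),np.degrees(x[2]),r.round(1))
R=pickle.load(open('poses.pkl','rb'));R['dark_brush']=x;pickle.dump(R,open('poses.pkl','wb'))
```

```text
[ 0.5486 -0.2888  1.8142] 103.94421813803217 [-0.2 -0.6  0.5  0.3 -0.8 -0.3  1.1]
```

Emit:
step_arm(
  moves=[
    [0.7,0.004,0.004,-0.015,1],
    [0.7,0.003,0.003,-0.015,0],
    [0.7,0,0,-0.012,0],
    [0.7,0,0,-0.008,0],
    [0.7,0,0,0,0],
    [0.7,0,0,0,0],
  ],
)

```text
t: 28.58
tool_pos: [0.5448, -0.2897, 0.0296]
tool_rot: [3.108, 0.368, 0.063]
contact_force: [0.5, 0.7, 0.2]
opening: 0.0593
```

```bash
python3 look.py w24 120,80,400,290 dark_brush; python3 st.py
```

```text
28.57 [ 0.5448 -0.2897  0.0296] yaw 13.52 f 2.81 open 0.0593 [0.5 0.7 0.2]
28.62 [ 0.5448 -0.2896  0.0296] yaw 13.52 zaxis [ 0.041 -0.006 -0.999] open 0.0597 [ 0.2 -0.7 -0.4] q [-0.62  0.21  1.8   0.02  1.09  0.71]
```

View pics/w24.png

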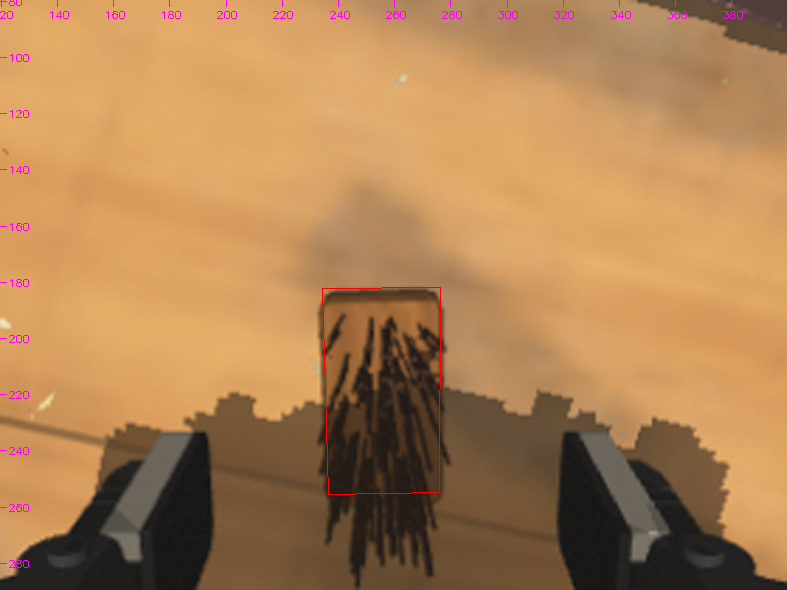

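Aligned. Down the last 14 mm, then close.

Emit:
step_arm(
  newtons=35,
  moves=[
    [0.7,0.002,0.001,-0.007,0],
    [0.7,0.001,0,-0.006,0],
    [0.7,0,0,0,0],
    [0,0,0,0,0],
    [0,0,0,0,0],
    [0,0,0,0,0],
    [0,0,0,0,0],
    [0,0,0,0,0],
  ],
)

```text
t: 29.62
tool_pos: [0.5487, -0.2892, 0.017]
tool_rot: [3.107, 0.367, 0.066]
contact_force: [-0.3, 0.2, 0.1]
opening: 0.0232
```

```bash
python3 look.py w25 120,80,400,290 dark_brush; python3 st.py
```

```text
29.62 [ 0.5487 -0.2892  0.017 ] yaw 13.51 f 2.81 open 0.0232 [-0.3  0.2  0.1]
29.68 [ 0.5487 -0.2892  0.017 ] yaw 13.51 zaxis [ 0.043 -0.007 -0.999] open 0.0233 [ 0.3 -1.2 -0.9] q [-0.61  0.24  1.79  0.02  1.07  0.71]
```

View pics/w25.png

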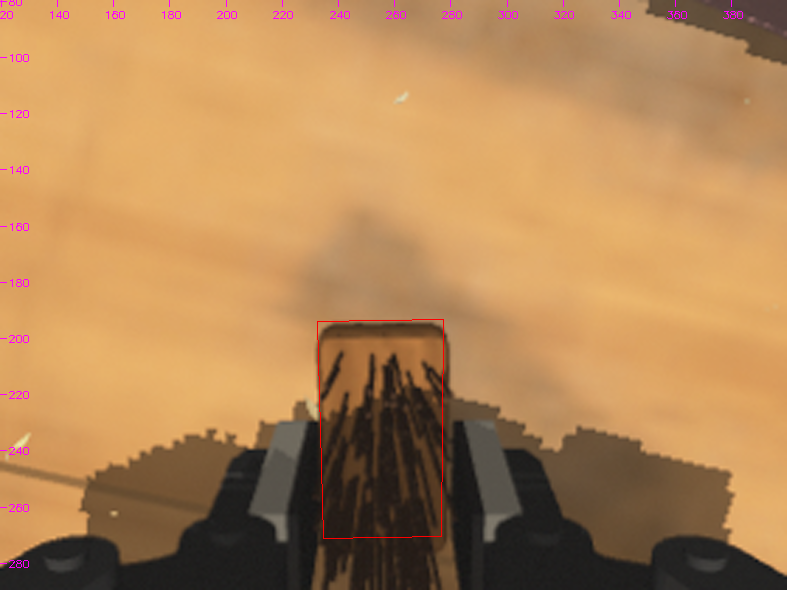

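Emit:
step_arm(
  moves=[
    [0,0,0,0.015,0],
    [0,0,0,0.03,0],
    [0,0,0,0.03,0],
    [0,-0.01,0.005,0.02,0],
    [0,-0.025,0.014,0,1.2],
    [0,-0.027,0.015,0,1.3],
    [0,-0.027,0.015,0,0],
    [0,-0.025,0.014,0,0],
    [0,-0.018,0.009,0,0],
    [0,0,0,0,0],
    [0,0,0,0,0],
  ],
)

```text
t: 31.05
tool_pos: [0.4157, -0.217, 0.1266]
tool_rot: [3.088, 0.437, 0.081]
contact_force: [0.5, -1.0, -0.7]
opening: 0.0232
```

```bash
python3 look.py w26 0,0,512,384 insert_brush; python3 st.py
```

```text
31.05 [ 0.4157 -0.217   0.1266] yaw 16.13 f 1.536 open 0.0232 [ 0.5 -1.  -0.7]
31.1 [ 0.4157 -0.217   0.1265] yaw 16.13 zaxis [ 0.054 -0.014 -0.998] open 0.0232 [ 0.7  0.1 -0.4] q [-0.65 -0.29  2.1   0.02  1.27  0.63]
```

View pics/w26.png

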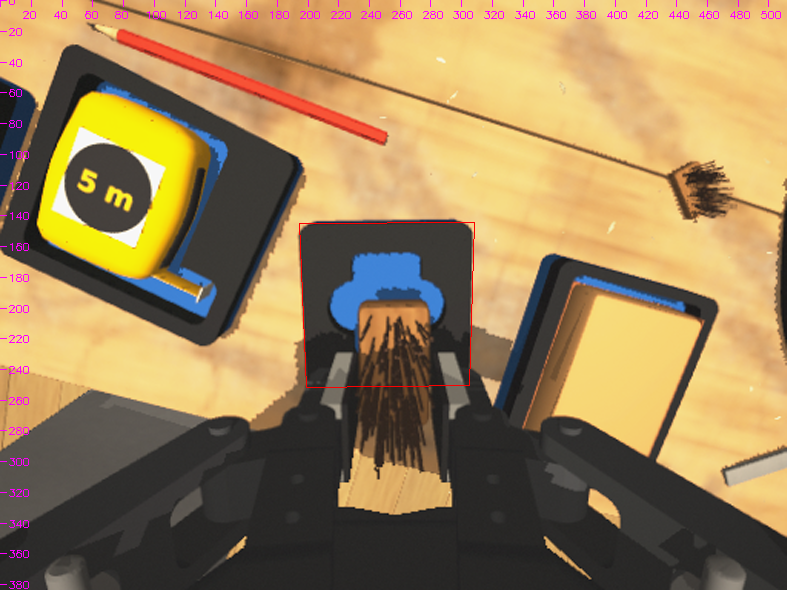

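Emit:
step_arm(
  moves=[
    [0,0,0,-0.015,0],
    [0,0,0,-0.02,0],
    [0,0,0,-0.018,0],
    [0,0,0,-0.01,0],
    [0,0,0,0,0],
    [0,0,0,0,0],
  ],
)

```text
t: 31.85
tool_pos: [0.4167, -0.2175, 0.0588]
tool_rot: [3.091, 0.437, 0.078]
contact_force: [0.2, -0.3, -0.7]
opening: 0.0233
```

```bash
python3 look.py w27 120,80,400,290 insert_brush; python3 st.py
```

```text
31.85 [ 0.4167 -0.2175  0.0588] yaw 16.14 f 2.81 open 0.0233 [ 0.2 -0.3 -0.7]
31.9 [ 0.4167 -0.2175  0.0588] yaw 16.14 zaxis [ 0.052 -0.012 -0.999] open 0.023 [0.  0.8 0.1] q [-0.65 -0.19  2.14  0.02  1.13  0.63]
```

View pics/w27.png

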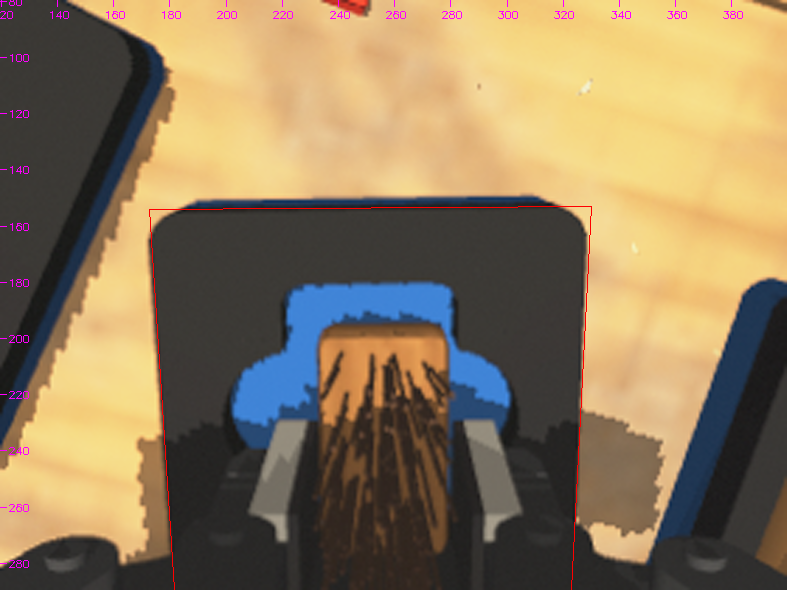

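Emit:
step_arm(
  moves=[
    [0,-0.001,0.002,-0.008,0],
    [0,0,0,-0.006,0],
    [0,0,0,0,0],
    [0,0,0,0,0],
  ],
)

```text
t: 32.4
tool_pos: [0.4164, -0.2159, 0.0452]
tool_rot: [3.089, 0.437, 0.081]
contact_force: [0.2, 0.6, -0.3]
opening: 0.0232
```

```bash
python3 look.py w28 120,80,400,290 insert_brush; python3 st.py
```

```text
32.4 [ 0.4164 -0.2159  0.0452] yaw 16.15 f 2.81 open 0.0232 [ 0.2  0.6 -0.3]
32.45 [ 0.4164 -0.2159  0.0451] yaw 16.15 zaxis [ 0.054 -0.014 -0.998] open 0.0234 [ 0.5 -0.4 -1.2] q [-0.65 -0.17  2.16  0.02  1.1   0.63]
```

View pics/w28.png

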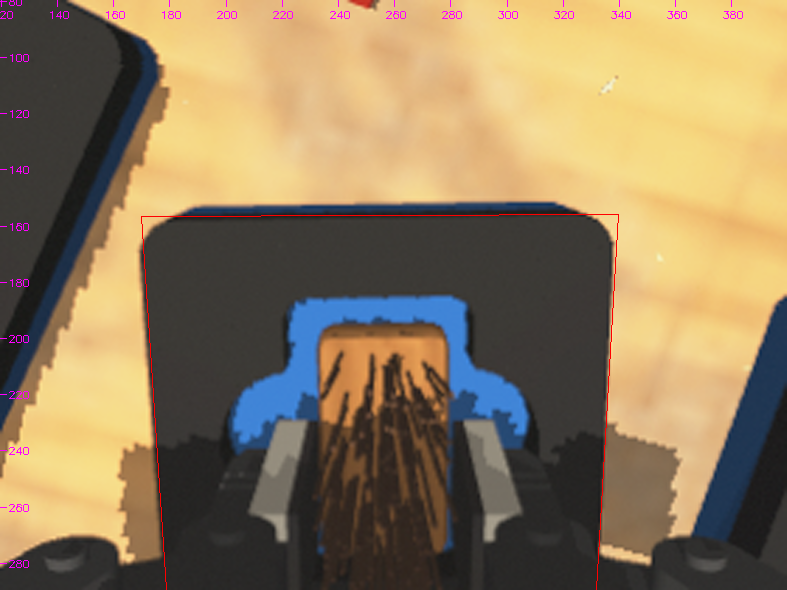

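Well centred. Lower the rest, then release.

Emit:
step_arm(
  moves=[
    [0,-0.001,0.001,-0.006,0],
    [0,0,0,-0.003,0],
    [0,0,0,0,0],
    [0.5,0,0,0,0],
    [0.5,0,0,0,0],
    [0.5,0,0,0.005,0],
    [0.7,0,0,0.02,0],
    [0.9,0,0,0.04,0],
    [1,0,0,0.05,0],
    [1,0.015,0.015,0.05,-4],
    [1,0.015,0.015,0.05,-6],
    [1,0.01,0.015,0.04,-6],
    [1,0,0.01,0.02,0],
    [1,0,0,0,0],
    [1,0,0,0,0],
  ],
)

```text
t: 34.33
tool_pos: [0.4546, -0.1571, 0.3234]
tool_rot: [3.112, -0.014, 0.086]
contact_force: [-0.3, 0.1, -0.2]
opening: 0.0855
```

```bash
python3 look.py w29; python3 st.py
```

```text
34.33 [ 0.4546 -0.1571  0.3234] yaw -0.46 f 1.536 open 0.0855 [-0.3  0.1 -0.2]
34.38 [ 0.4545 -0.1572  0.3233] yaw -0.47 zaxis [ 0.055 -0.029 -0.998] open 0.0856 [ 0.8 -0.4 -0.1] q [-0.49 -0.38  1.85  0.    1.61  1.09]
```

View pics/w29.png

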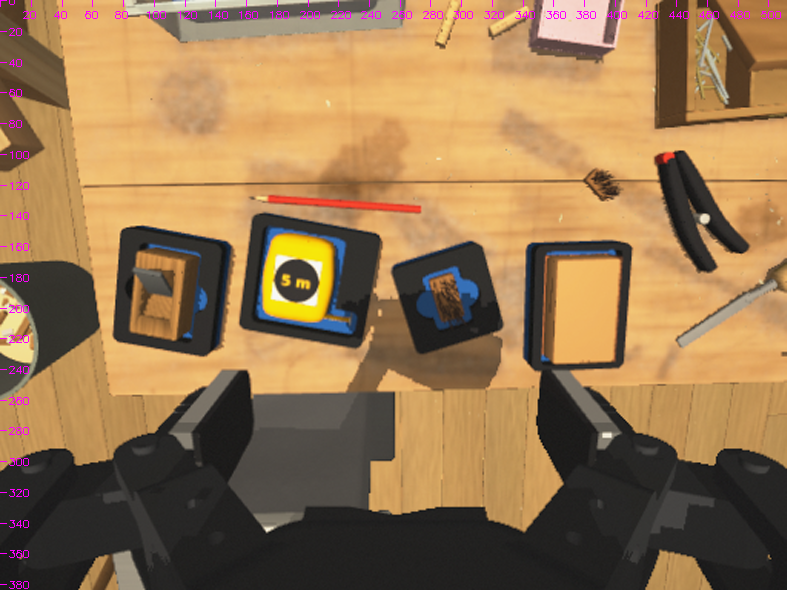

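Run:
```python
from h import *
o,w=pickle.load(open('w29.pkl','rb'))
d=ctrl.get_image('side')
a=cv2.resize(d['color'][110:270,180:275],None,fx=3.7,fy=3.7,interpolation=cv2.INTER_CUBIC)
b=cv2.resize(w['color'][150:245,250:420],None,fx=2.5,fy=2.5,interpolation=cv2.INTER_CUBIC)
c=cv2.resize(w['color'][135:235,70:255],None,fx=2.3,fy=2.3,interpolation=cv2.INTER_CUBIC)
I=np.zeros((592,800,3),np.uint8);I[:a.shape[0],:a.shape[1]]=a;I[:b.shape[0],360:360+b.shape[1]]=b;I[300:300+c.shape[0],360:360+c.shape[1]]=c
save(I,'fin')
# model top outlines of placed tools in wrist image
R=pickle.load(open('poses.pkl','rb'))
for k,a,b,z in [('insert_block',31,50,.048),('insert_plane',22,38,.05),('insert_brush',12,22.5,.018)]:
    p=R[k];cs,s=np.cos(p[2]),np.sin(p[2]);W=np.array([(-a,-b),(a,-b),(a,b),(-a,b)])/1000@np.array([[cs,s],[-s,cs]])+p[:2]
    print(k,(proj(o,w,np.c_[W,np.full(4,z)])*1.536).round().tolist())
```

```text
insert_block [[625.0, 257.0], [557.0, 260.0], [553.0, 365.0], [617.0, 362.0]]
insert_plane [[186.0, 260.0], [135.0, 251.0], [128.0, 333.0], [177.0, 342.0]]
insert_brush [[452.0, 271.0], [428.0, 278.0], [441.0, 321.0], [464.0, 314.0]]
```

View pics/fin.png

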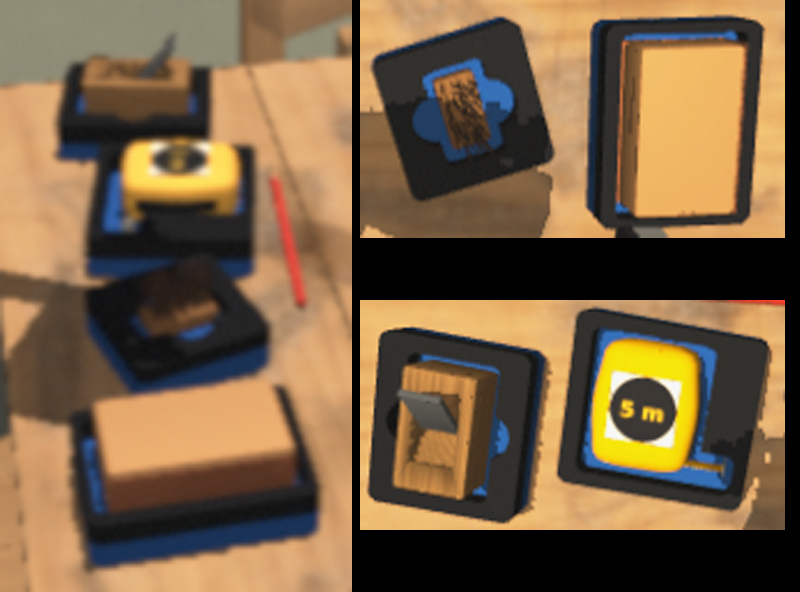

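```bash
python3 -c "
from h import *
print(ctrl.finish_job())"
```

```text
the job is handed in; nothing more can be done
None
```

All four tools are in their own cut-outs. I handed the job in at about 34.5 s of the 104 s, with the gripper open and well clear of everything; it reported no verdict.

- **Choice of brush:** I took the larger of the two dark brushes. Its back measured about 45 mm against about 28 mm for the small one, which stays on the bench.
- **Last checks:** In the final wrist and side pictures, all four tools look flat and parallel to their inserts. The tape's hook lies in the notch. The sanding block's visible corners agree to within a few pixels with a block seated on its 16 mm bottom. For the plane, brush and tape I judged the seating from the pictures only.
- **Bystanders:** The robot never went near the spring clamp or the pencil, and they look unmoved in the last picture. I did not measure their positions again.
- **What disagreed:**
    - The tool picked up a tilt of up to about 0.06 rad while moving, and moves drifted by several millimetres. I corrected both along the way.
    - The tape and the block closed at about 60 mm instead of their 64 and 62 mm.
    - The block's lower right edge seemed to overlap the rim, so I shifted it 3 mm before lowering. It then went in without any contact force.

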